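# Close up a glaze sample row in its rail with the push stick

## Task

Take the turquoise sample tile from the ware board, set it on the loading apron of the sample rail and feed it down the channel with the push stick, fingers off it, until it has closed up the green tile against the end stop and the stop's sprung buffer is pressed in and keeps the two tiles tight together when you let go. The end stop is clamped somewhere different each time, so go by feel, and stop while the buffer still gives: driving the row hard onto the stop chips the glaze. Then lay the stick flat on the table, clear of the rail, and leave the cup, bowl and vase alone.

Things in the scene. Friction and masses are not known exactly. Their poses are not given: they have to be found in the camera images.
- rail: Glaze sample rail, fixed to the table: aluminium channel on a plywood board 292 x 76 x 10 mm. Origin: at table level under the middle of the channel mouth; +x = feeding direction, into the channel; y across; z up. Its flat metal floor, 14 mm above the table, runs from x = -103 to 182 mm. Walls (tops 24 mm above the table) from x = 0; inner width 43 mm.
- apron (a point): Middle of the rail's open loading apron: on its floor, 50 mm before the mouth, 14 mm above the table, axes as the rail. Apron 56 mm wide, from x = -103 mm to the mouth (rail frame); nothing stands on it but flared lead-in cheeks (tops 24 mm above the table) beside x = -22 to 0, narrowing from 56 to 43 mm.
- mouth (a point): Middle of the channel mouth (x = 0 of the rail), on the channel floor, 14 mm above the table; axes as the rail. Sprung brass side strips, 3 to 76 mm past it, close the channel to 38 mm and grip a 40 mm tile by friction wherever it is left. From 40 mm on, lips overhang each side: 30 mm open slot, underside 11 mm above the floor, top 28 mm above the table.
- tile_mid (a point): Centre of the loose turquoise sample tile, 40 x 40 x 8 mm, about 30 g, axes along its edges, z up; it starts flat on the ware board. The strips' drag on it is steady, some 3 to 7 N, different each time, from about 10 mm past the mouth. More than 16 N from the stick chips it.
- tile_b_mid (a point): Centre of the loose green tile, 40 x 40 x 8 mm, already in the channel. Some way beyond it, not measured, is the end stop (dark block, black thumb-screw): its rubber buffer's face is 120 to 146 mm past the mouth. The buffer adds about 2 N to the drag as it is met and 0.8 N per mm pressed in; after 4 mm the tile meets solid shoulders.
- ware_board: Light wooden ware board, 130 x 90 x 8 mm, fixed; origin under its middle.
- stick_grip (a point): Middle of the push stick's handle, half-way up; x points along the stick to its nose, z up. Wooden push stick, 50 g, lying on the table: upright handle 74 mm long, 15 mm wide, 34 mm high (x = -37 to 37 mm from here, underside 17 mm below here), and from its foot a flat blade 12 mm wide and 7 mm thick reaching to the nose.
- stick_nose (a point): The flat nose of the push stick: 152 mm ahead of stick_grip, 3.5 mm above the stick's underside.
- cup: Blue glazed cup, 72 mm across, 75 mm high, loose; origin under its middle. Leave alone.
- bowl: Green glazed bowl, 110 mm across, 50 mm high, loose; origin under its middle. Leave alone.
- vase: Dark blue bud vase, 54 mm across, 92 mm high, loose; origin under its middle. Leave alone.
There are look-alikes about, which are no part of the job. Leave any pink look-alike of the part that bears stick_grip alone. What is shaped like the part that bears tile_mid but red is not meant.

How it is judged:
By the outcome, as a careful person would: the job done as asked, in the order asked, and still so for the second after the job is handed in, with the robot touching nothing.
It also fails if it takes over 72 s, if anything falls off the work surface, if the arm or the gripper's body presses on something with over 40 N, if the wrist force passes 120 N, or if a joint passes its speed limit or range.

## Robot

A 7-joint arm with a two-finger parallel gripper is mounted at the origin on the work surface. World frame = base frame: x ahead of the robot, y to its left, z up, the work surface at z = 0. Lengths are in m, angles in rad, forces in N, time in s.
With the tool pointing down it reaches from about 0.4 to 0.875 m from the base axis. Payload 19.3 kg.
Tool frame: the origin (TCP) lies on the centre line of the jaws, within the pads' length; the fingertips stand 22 mm ahead of it and the grasp point (between the pads) lies 3 mm ahead of it (arm.tip_reach is the distance from the TCP to the fingertips, in m); z points along the fingers, x is the direction in which the jaws open and shut, and the axes are right-handed (so a half turn about z gives the same grasp; the last joint's range is limited). The gripper opens to 85 mm and grips with 20 to 120 N. Pads are 22 mm wide; open, the fingers measure 114 mm over their backs; the gripper's body (76 mm by 85 mm) begins 54 mm behind the grasp point. The pads swing forward as they close: fully open they stand 13 mm farther back than shut.
Start: joints at [-1.225, 0.521, -0.036, 1.599, 0.021, 1.021, -0.113], TCP at [0.252, 0.572, 0.253] pointing down, gripper open.
Joint ranges: [-2.91, 2.91], [-0.3, 2.13], [-1.5, 1.42], [0.17, 2.43], [-1.26, 4.41], [0.16, 1.93], [-2.52, 2.52]. Speed limits (rad/s): [1.89, 1.89, 2.39, 2.39, 3.01, 3.01, 3.01].

## Interface

Orientations are given as a unit quaternion [w, x, y, z].
In Python, from workcell import arm gives the robot as it stands.
- The arm moves only by the tool carry_out, never from a script. Its argument "series" is a list of rows, each an object of numbers: "jaw": the closure, from 0 (fully open) to 1 (shut); "x", "y", "z": the shift along the tool's x, y, z in mm; "spin": the turn about the tool's z in degrees. In form: [{"jaw": .., "x": .., "y": .., "z": .., "spin": ..}, ...]. A call has 1 to 12 rows; each row shifts and turns the pose as measured when the row begins, along the tool's axes as they then stand; what a row does not reach is not made up. A row lasts 1/10 s, in which the tool goes at most 50 mm and 8.59 degrees, less where a joint would pass 70% of its speed; a pose out of reach is approached as far as the arm can. A call with a gripper value outside its range is refused whole. The fingers move at their own pace and stop on an object; "newtons" is the grip in N (left out, the last holds). Time passes only in rows, so rows that do not move let the fingers close. It gives the time, the measured TCP pose, the force and the opening at its end, in the units of the state.
- arm.get_obs(): the state, without advancing time (a new reading comes with each control period).
- arm.read_camera(name): name is "scene" or "top" or "wrist"; returns the picture (480x640x3 uint8, blue, green, red); there is no depth.
- arm.get_calibration(name): a dict with "intrinsics" (3x3 intrinsics, pixels), "k1" (the pictures are not rectified: a ray, as slopes to the right and down, at radius r is drawn at 1 + k1 r^2 times it, then the intrinsics apply), "R" (3x3) and "t" (3): a world point X has camera coordinates R X + t; the wrist camera has in their place "mount" (4x4, takes a point from camera to tool coordinates, whose origin is the TCP and whose axes are the tool frame's). Camera axes: x right, y down, z forward; pixel columns grow to the right and rows downward; lengths in m; the calibration is good to about 2 mm. A picture is of the moment at which its call begins: read the wrist's pose just before it. get_calibration takes no time and is no camera call.
- arm.hand_in(): hands the job in, once; it reports no verdict.
The state is a dict: "time_s": time; "joint_pos": joint angles; "qd": joint speeds; "tau": joint torques, N m; "eef_pos": TCP position; "tool_rot": TCP orientation; "ft_force": force on the tool from outside, world axes, zero at the start; "ft_torque": the same for the moment, N m; "gripper_width": finger opening in m.
Only numpy, scipy, OpenCV 4.12 (cv2) and the standard library are available. Lean on these libraries where they do the work, as an engineer would, in place of code of your own. Each camera call takes 0.05 s, during which the arm holds its last target.

## Working session

There is one attempt and no reset: what is moved stays moved. The work goes in short steps, Python scripts to look and compute and a tool call to move; the robot and the scene stay as the last step left them, time stands still between calls to the robot, and variables do not carry over. Pictures are saved under pics/ and viewed, and the job is handed in when it is done.

Besides the shell and the picture viewer there is one more tool, called after "Emit:" as name(argument=value, ...), one argument or row to a line, values as JSON. carry_out: Moves the arm, as the interface text tells. Its arguments: {"type":"object","properties":{"series":{"type":"array"},"newtons":{"type":"number"}},"required":["series"]}

```bash
mkdir -p pics; ls
cat > h.py <<'E'
import numpy as np,cv2
from workcell import arm
def px2ray(c,u,v):
    K=np.array(c["intrinsics"]);k1=c["k1"]
    D=np.array([k1,0,0,0,0.])
    p=cv2.undistortPoints(np.array([[[u,v]]],float),K,D)[0,0]
    return np.array([p[0],p[1],1.])
def quat(q):
    w,x,y,z=q
    return np.array([[1-2*(y*y+z*z),2*(x*y-z*w),2*(x*z+y*w)],[2*(x*y+z*w),1-2*(x*x+z*z),2*(y*z-x*w)],[2*(x*z-y*w),2*(y*z+x*w),1-2*(x*x+y*y)]])
def cam(name,obs=None):
    c=arm.get_calibration(name)
    if name=="wrist":
        o=obs or arm.get_obs();T=np.eye(4);T[:3,:3]=quat(o["tool_rot"]);T[:3,3]=o["eef_pos"]
        M=T@np.array(c["mount"]);return c,M[:3,:3],M[:3,3]
    R=np.array(c["R"]);t=np.array(c["t"]);return c,R.T,-R.T@t
def plane(name,u,v,z,C=None):
    c,R,o=C or cam(name);d=R@px2ray(c,u,v);return o+d*(z-o[2])/d[2]
def proj(name,X,C=None):
    c,R,o=C or cam(name);p=R.T@(np.array(X)-o);p=p/p[2];s=1+c["k1"]*(p[0]**2+p[1]**2)
    return (np.array(c["intrinsics"])@np.array([p[0]*s,p[1]*s,1]))[:2]
E
python3 - <<'E'
from h import *
o=arm.get_obs();print({k:np.round(v,4).tolist() for k,v in o.items()},arm.tip_reach)
for n in("scene","top"):cv2.imwrite(f"pics/{n}0.png",arm.read_camera(n))
for n in("scene","top","wrist"):print(n,arm.get_calibration(n))
E
```

```text
pics
{'time_s': 0.0, 'joint_pos': [-1.2252, 0.522, -0.0363, 1.6, 0.0212, 1.0211, -0.1128], 'qd': [0.0005, 0.0012, 0.0012, 0.0006, -0.0016, 0.0011, 0.0001], 'tau': [0.0006, -92.7111, 1.9803, -36.9925, 0.0178, 0.0083, -0.0], 'eef_pos': [0.2524, 0.5715, 0.2527], 'tool_rot': [0.0003, 0.8378, 0.5459, -0.0005], 'ft_force': [0.306, -0.9362, -0.6025], 'ft_torque': [0.0085, 0.0186, -0.02], 'gripper_width': 0.0853} 0.022
scene {'intrinsics': array([[553.96402184,   0.        , 314.00033359],
       [  0.        , 553.96402184, 243.46054158],
       [  0.        ,   0.        ,   1.        ]]), 'k1': -0.008549840910177181, 'R': array([[ 0.62721598,  0.77884482, -0.00093179],
       [ 0.49103046, -0.39636264, -0.77574851],
       [-0.60455703,  0.48610432, -0.63104151]]), 't': array([-0.31727726, -0.17240355,  1.49729939])}
top {'intrinsics': array([[449.32352245,   0.        , 320.77344562],
       [  0.        , 449.32352245, 240.39891165],
       [  0.        ,   0.        ,   1.        ]]), 'k1': -0.10608641602394396, 'R': array([[-0.00436858, -0.99989163,  0.01405866],
       [-0.99707211,  0.00328211, -0.07639656],
       [ 0.07634214, -0.01435124, -0.99697839]]), 't': array([0.05884473, 0.46174457, 0.96215349])}
wrist {'intrinsics': array([[346.50019695,   0.        , 322.40907302],
       [  0.        , 346.50019695, 238.36434271],
       [  0.        ,   0.        ,   1.        ]]), 'k1': -0.010289791652447871, 'mount': array([[ 9.99999549e-01, -5.38490547e-04, -7.81956689e-04,
         1.28760285e-03],
       [ 7.43078432e-04,  9.56554001e-01,  2.91554268e-01,
        -7.41650596e-02],
       [ 5.90984582e-04, -2.91554718e-01,  9.56553970e-01,
        -1.21185945e-01],
       [ 0.00000000e+00,  0.00000000e+00,  0.00000000e+00,
         1.00000000e+00]])}
```

View pics/scene0.png

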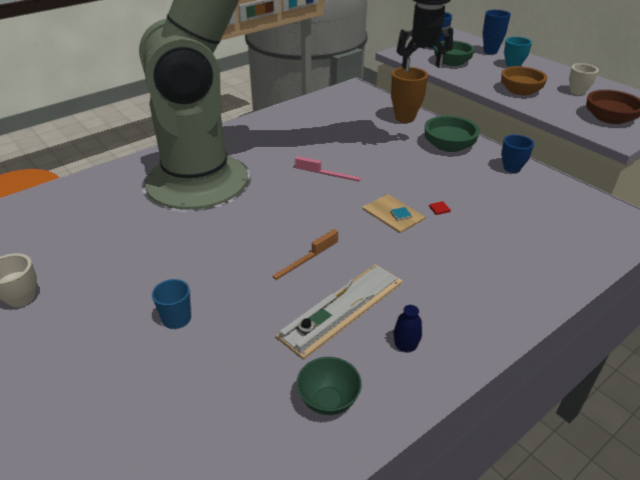

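View pics/top0.png

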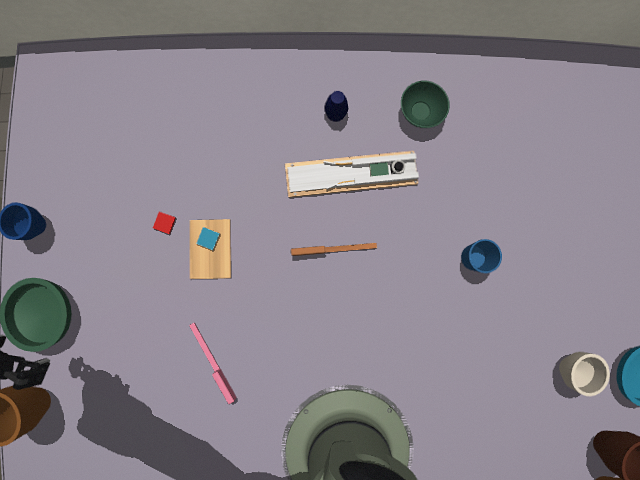

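Candidates: the turquoise tile is at top px (208,239) on the ware board, and the red one at (165,223) is the look-alike. The brown stick is at (334,249), and the pink one at (213,364) is to be left alone. The rail runs from (287,180) to (417,168), with its mouth on the left and the end stop on the right at (398,167). I'll confirm with enlarged crops.

Run:
```python
import cv2,numpy as np
t=cv2.imread("pics/top0.png")
a=cv2.resize(t[140:270,275:430],None,fx=5,fy=4.5*5/4.5,interpolation=cv2.INTER_CUBIC)[:600]
a=cv2.resize(t[145:262,275:430],None,fx=5,fy=5,interpolation=cv2.INTER_CUBIC);cv2.imwrite("pics/c1.png",a)
b=cv2.resize(t[205:290,145:245],None,fx=6,fy=6,interpolation=cv2.INTER_CUBIC);cv2.imwrite("pics/c2.png",b)
s=cv2.imread("pics/scene0.png")
c=cv2.resize(s[225:355,265:410],None,fx=4.5,fy=4.5,interpolation=cv2.INTER_CUBIC);cv2.imwrite("pics/c3.png",c)
```

```text
(no output)
```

View pics/c1.png

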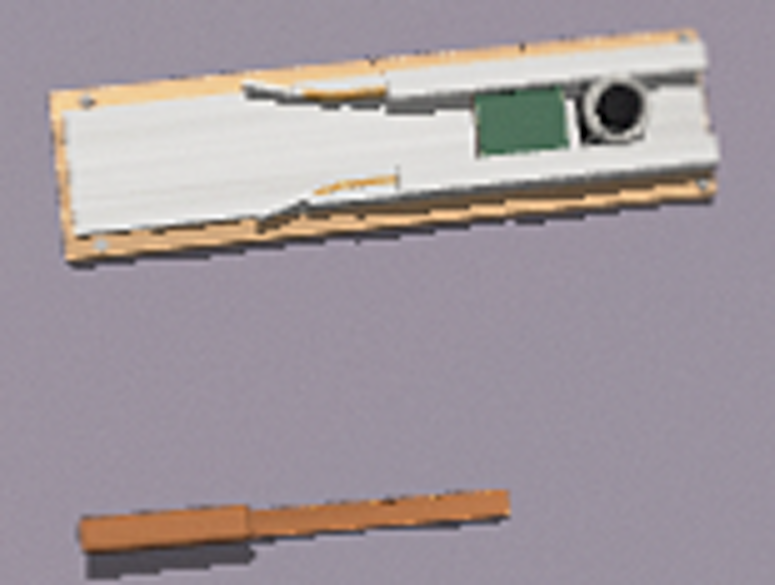

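View pics/c2.png

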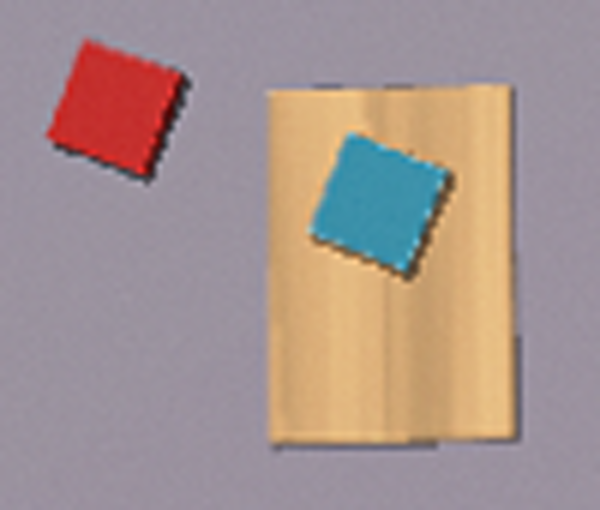

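View pics/c3.png

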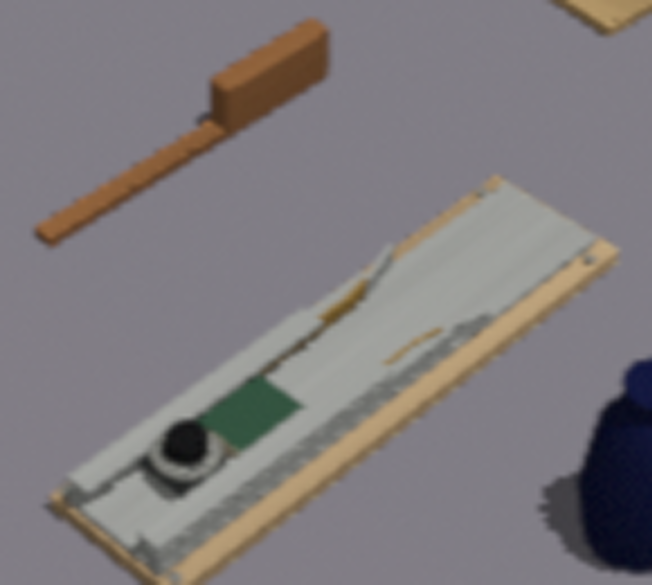

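Run:
```python
from h import *
t=cv2.imread("pics/top0.png")
C=cam("top")
f=lambda u,v,z:plane("top",u/5+275,v/5+145,z,C)
P=[f(*p,.01) for p in((52,92),(692,30),(715,197),(68,258))]
for p in P:print(np.round(p,4))
ex=(P[1]-P[0]+P[2]-P[3]);print(np.linalg.norm(ex)/2,np.linalg.norm(P[0]-P[3]),"yaw",np.degrees(np.arctan2(ex[1],ex[0])))
fl=[f(*p,.014) for p in((65,115),(78,235),(718,160),(475,95),(478,155),(565,90),(568,148))]
print("floor/green",np.round(fl,4).tolist())
hsv=cv2.cvtColor(t,cv2.COLOR_BGR2HSV)
m=((hsv[...,0]>90)&(hsv[...,0]<108)&(hsv[...,1]>120)).astype(np.uint8);m[:,:190]=0;m[:,235:]=0;m[:215]=0;m[265:]=0
c=max(cv2.findContours(m,0,1)[0],key=cv2.contourArea);r=cv2.minAreaRect(c);print(r)
b=np.array([plane("top",*p,.016,C) for p in cv2.boxPoints(r)]);print("tile",b.mean(0),b.round(4).tolist());
for i in range(2):
  e=b[i+1]-b[i];print(np.linalg.norm(e),np.degrees(np.arctan2(e[1],e[0])))
# stick: handle top z=.034; blade z=.007
H=[f(*p,.034) for p in((80,522),(247,507),(250,538),(84,552))]
B=[f(*p,.007) for p in((508,490),(510,516))]
print("handle",np.round(H,4).tolist(),np.mean(H,0),"nose",np.mean(B,0))
d=np.mean(B,0)-np.mean(H,0);print(np.linalg.norm(d[:2]),np.degrees(np.arctan2(d[1],d[0])))
o=arm.get_obs();print(quat(o["tool_rot"]).round(3))
for n,p in(("cup",(482,262)),("bowl",(425,110)),("vase",(337,115))):print(n,plane("top",*p,.02,C))
```

```text
[0.6351 0.1352 0.01  ]
[ 0.6642 -0.153   0.01  ]
[ 0.5876 -0.1613  0.01  ]
[0.56   0.1278 0.01  ]
0.2899920884971361 0.07545115284896527 yaw -84.39298923956939
floor/green [[0.6236, 0.1291, 0.014], [0.5696, 0.1232, 0.014], [0.6036, -0.1622, 0.014], [0.6327, -0.0535, 0.014], [0.6054, -0.0544, 0.014], [0.6351, -0.0939, 0.014], [0.6087, -0.0947, 0.014]]
((207.67239379882812, 238.06895446777344), (16.526884078979492, 17.45536231994629), 21.801406860351562)
tile [0.46802543 0.30484491 0.016     ] [[0.457, 0.3288, 0.016], [0.4926, 0.315, 0.016], [0.479, 0.2808, 0.016], [0.4435, 0.2947, 0.016]]
0.03820848158149532 -21.152317929480322
0.036823159116173364 -111.79203132462892
handle [[0.4416, 0.1211, 0.034], [0.4478, 0.0496, 0.034], [0.4345, 0.0484, 0.034], [0.4287, 0.1194, 0.034]] [0.43815132 0.08460545 0.034     ] nose [ 0.45082784 -0.06675289  0.007     ]
0.15188825653315918 -85.21255231806903
[[ 0.404  0.915 -0.   ]
 [ 0.915 -0.404 -0.001]
 [-0.001  0.    -1.   ]]
cup [ 0.41274443 -0.29873507  0.02      ]
bowl [ 0.75727174 -0.18033594  0.02      ]
vase [0.7435816  0.01950234 0.02      ]
```

Emit:
carry_out(
  series=[
    {"jaw": 0,"x": -20,"y": 38,"z": 10,"spin": -2.3},
    {"jaw": 0,"x": -20,"y": 38,"z": 16,"spin": 0},
    {"jaw": 0,"x": -20,"y": 38,"z": 16,"spin": 0},
    {"jaw": 0,"x": -20,"y": 38,"z": 16,"spin": 0},
    {"jaw": 0,"x": -20,"y": 38,"z": 16,"spin": 0},
    {"jaw": 0,"x": -20,"y": 38,"z": 16,"spin": 0},
    {"jaw": 0,"x": -20,"y": 38,"z": 16,"spin": 0},
    {"jaw": 0,"x": -20,"y": 38,"z": 16,"spin": 0},
    {"jaw": 0,"x": 0,"y": 0,"z": 0,"spin": 0},
  ],
)

```text
time_s: 1.0
eef_pos: [0.481, 0.301, 0.1237]
tool_rot: [-0.0, 0.825, 0.565, -0.002]
ft_force: [-0.6, 0.6, 0.4]
gripper_width: 0.0851
```

```bash
cat >> h.py <<'E'
def yaw(o): R=quat(o["tool_rot"]);return np.degrees(np.arctan2(R[1,0],R[0,0]))
def to(X,yawt=None,o=None):
    o=o or arm.get_obs();R=quat(o["tool_rot"]);d=R.T@(np.array(X)-np.array(o["eef_pos"]))*1000
    s=None
    if yawt is not None: s=-(((yawt-yaw(o))+90)%180-90)
    print("t",round(o["time_s"],2),"pos",np.round(o["eef_pos"],4),"yaw",round(yaw(o),2),"F",np.round(o["ft_force"],1),"w",round(o["gripper_width"],4),"-> shift mm",d.round(1),"spin",s)
E
python3 - <<'E'
from h import *
o=arm.get_obs();i=arm.read_camera("wrist");cv2.imwrite("pics/w1.png",i)
import pickle;pickle.dump(o,open("o1.pkl","wb"))
to([.468,.305,.12],68.5,o)
E
```

```text
t 1.0 pos [0.481  0.301  0.1237] yaw 68.84 F [-0.6  0.6  0.4] w 0.0851 -> shift mm [ -1.  -13.6   3.7] spin 0.33894544892532963
```

View pics/w1.png

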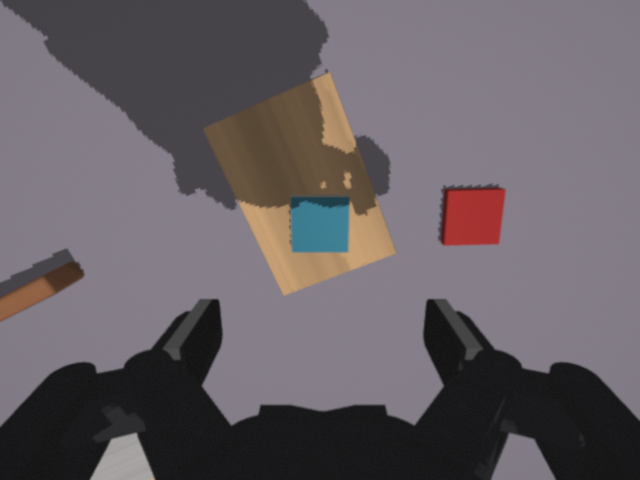

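The turquoise tile is square to the jaws at (320,225) and the red one is apart at (473,216).

Run:
```python
from h import *;import pickle
o=pickle.load(open("o1.pkl","rb"));C=cam("wrist",o);i=cv2.imread("pics/w1.png");h=cv2.cvtColor(i,cv2.COLOR_BGR2HSV)
m=((h[...,0]>85)&(h[...,0]<110)&(h[...,1]>120)&(h[...,2]>50)).astype(np.uint8);m[300:]=0;m[:180]=0
c=max(cv2.findContours(m,0,1)[0],key=cv2.contourArea);r=cv2.minAreaRect(c);print(r)
b=np.array([plane("wrist",*p,.016,C) for p in cv2.boxPoints(r)])
for k in range(2):
  e=b[k+1]-b[k];print(np.linalg.norm(e),np.degrees(np.arctan2(e[1],e[0])))
print(b.mean(0));m_=b.mean(0);to([m_[0],m_[1],.034])
print(proj("wrist",[.468,.305,.016],C))
```

```text
((319.5, 224.0), (52.0, 55.0), 90.0)
0.03669539840108146 68.82966929939546
0.03660971340366664 -20.03083990212616
[0.4671295  0.30514431 0.016     ]
t 1.05 pos [0.4795 0.3037 0.1244] yaw 68.97 F [-0.6  0.3  0.1] w 0.0854 -> shift mm [ -3.  -11.8  90.5] spin None
[319.75874471 225.80435755]
```

Emit:
carry_out(
  series=[
    {"jaw": 0.3,"x": -3,"y": -12,"z": 15,"spin": 0},
    {"jaw": 0.3,"x": 0,"y": 0,"z": 25,"spin": 0},
    {"jaw": 0.3,"x": 0,"y": 0,"z": 25,"spin": 0},
    {"jaw": 0.3,"x": 0,"y": 0,"z": 10,"spin": 0},
    {"jaw": 0.3,"x": 0,"y": 0,"z": 0,"spin": 0},
    {"jaw": 0.3,"x": 0,"y": 0,"z": 0,"spin": 0},
  ],
)

```text
time_s: 1.65
eef_pos: [0.4648, 0.3096, 0.0489]
tool_rot: [-0.002, 0.823, 0.567, -0.0]
ft_force: [-0.0, -0.1, 0.2]
gripper_width: 0.0599
```

Run:
```python
from h import *
o=arm.get_obs();to([.4675,.305,.034],68.5,o);i=arm.read_camera("wrist");cv2.imwrite("pics/w2.png",i)
```

```text
t 1.65 pos [0.4648 0.3096 0.0489] yaw 69.14 F [-0.  -0.1  0.2] w 0.0599 -> shift mm [-3.4  4.2 14.9] spin 0.644951487648413
```

View pics/w2.png

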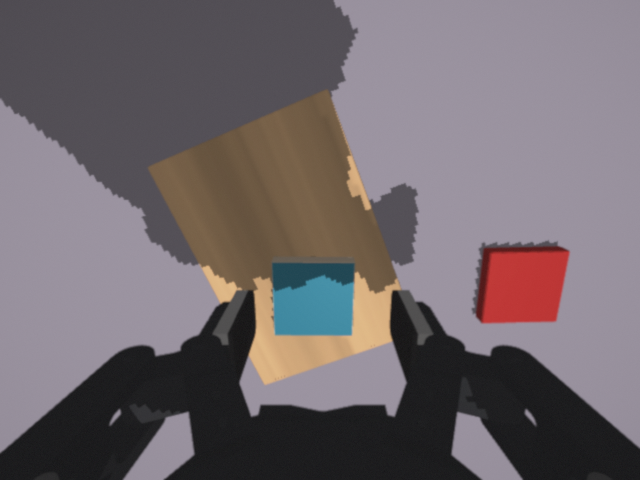

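The tile is at (314,298), slightly left of the jaw centre (323) and a few mm ahead. I'll correct that and descend.

Emit:
carry_out(
  series=[
    {"jaw": 0.3,"x": -3,"y": 4,"z": 5,"spin": 0.5},
    {"jaw": 0.3,"x": 0,"y": 0,"z": 5,"spin": 0},
    {"jaw": 0.3,"x": 0,"y": 0,"z": 3,"spin": 0},
    {"jaw": 0.3,"x": 0,"y": 0,"z": 0,"spin": 0},
  ],
)

```text
time_s: 2.1
eef_pos: [0.469, 0.3058, 0.0374]
tool_rot: [-0.002, 0.826, 0.563, 0.001]
ft_force: [-0.4, 0.4, 0.2]
gripper_width: 0.0598
```

Run:
```python
from h import *
o=arm.get_obs();to([.4675,.305,.032],68.5,o);i=arm.read_camera("wrist");cv2.imwrite("pics/w3.png",i[200:440,150:470].repeat(2,0).repeat(2,1))
```

```text
t 2.1 pos [0.469  0.3058 0.0374] yaw 68.57 F [-0.4  0.4  0.2] w 0.0598 -> shift mm [-1.3 -1.1  5.4] spin 0.06762511096987112
```

View pics/w3.png

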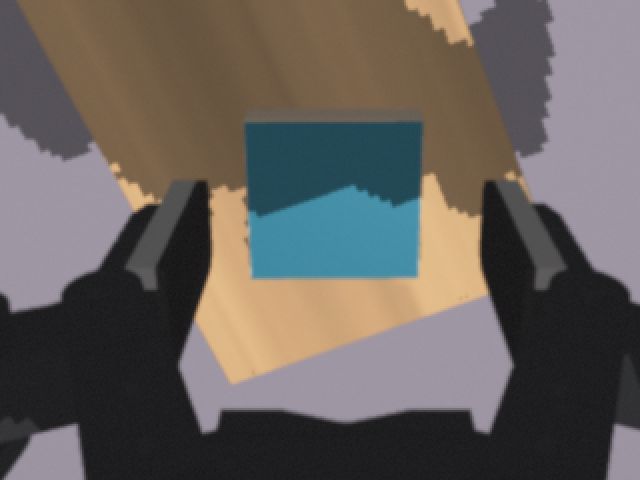

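Emit:
carry_out(
  series=[
    {"jaw": 0.3,"x": -1,"y": -1,"z": 6,"spin": 0},
    {"jaw": 0.3,"x": 0,"y": 0,"z": 0,"spin": 0},
    {"jaw": 0.7,"x": 0,"y": 0,"z": 0,"spin": 0},
    {"jaw": 0.7,"x": 0,"y": 0,"z": 0,"spin": 0},
    {"jaw": 0.7,"x": 0,"y": 0,"z": 0,"spin": 0},
    {"jaw": 0.7,"x": 0,"y": 0,"z": 0,"spin": 0},
  ],
  newtons=25,
)

```text
time_s: 2.75
eef_pos: [0.4675, 0.3054, 0.0314]
tool_rot: [-0.002, 0.826, 0.563, 0.002]
ft_force: [-0.4, -0.7, -0.5]
gripper_width: 0.0391
```

Gripped at 39 mm. I'll lift and carry the tile over the apron while turning.

Emit:
carry_out(
  series=[
    {"jaw": 0.7,"x": 0,"y": 0,"z": -20,"spin": 0},
    {"jaw": 0.7,"x": 0,"y": 0,"z": -30,"spin": 0},
    {"jaw": 0.7,"x": 0,"y": 0,"z": -30,"spin": 0},
    {"jaw": 0.7,"x": -20,"y": 26,"z": -10,"spin": 8},
    {"jaw": 0.7,"x": -16,"y": 28,"z": 0,"spin": 8},
    {"jaw": 0.7,"x": -12,"y": 30,"z": 0,"spin": 8},
    {"jaw": 0.7,"x": -8,"y": 32,"z": 0,"spin": 8},
    {"jaw": 0.7,"x": -4,"y": 33,"z": 0,"spin": 8},
    {"jaw": 0.7,"x": 1,"y": 33,"z": 0,"spin": 8},
    {"jaw": 0.7,"x": 5,"y": 32,"z": 0,"spin": 8},
    {"jaw": 0.7,"x": 10,"y": 31,"z": 0,"spin": 8},
    {"jaw": 0.7,"x": 0,"y": 0,"z": 0,"spin": 0},
  ],
)

```text
time_s: 3.95
eef_pos: [0.6014, 0.0701, 0.1246]
tool_rot: [-0.004, 1.0, 0.019, 0.001]
ft_force: [-0.1, -0.3, -0.2]
gripper_width: 0.0391
```

Run:
```python
from h import *;import pickle
o=arm.get_obs();to([.6024,.0748,.10],5.6,o);i=arm.read_camera("wrist");cv2.imwrite("pics/w4.png",i);pickle.dump(o,open("o4.pkl","wb"));print(o["joint_pos"])
```

```text
t 3.95 pos [0.6014 0.0701 0.1246] yaw 2.17 F [-0.1 -0.3 -0.2] w 0.0391 -> shift mm [ 1.1 -4.5 24.6] spin -3.4272120263517962
[-0.39384067  0.66862475  0.26993443  1.76993702 -0.2593806   0.73376498
  0.05178463]
```

View pics/w4.png

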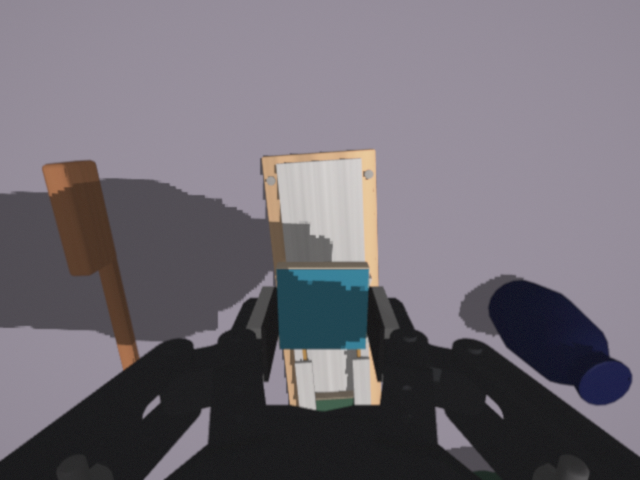

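Run:
```python
from h import *;import pickle
o=pickle.load(open("o4.pkl","rb"));C=cam("wrist",o);i=cv2.imread("pics/w4.png")
cv2.imwrite("pics/w4c.png",cv2.resize(i[140:290,240:400],None,fx=4,fy=4,interpolation=cv2.INTER_CUBIC))
cv2.imwrite("pics/w4d.png",cv2.resize(i[255:410,250:400],None,fx=4,fy=3.8,interpolation=cv2.INTER_CUBIC))
```

```text
(no output)
```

View pics/w4c.png

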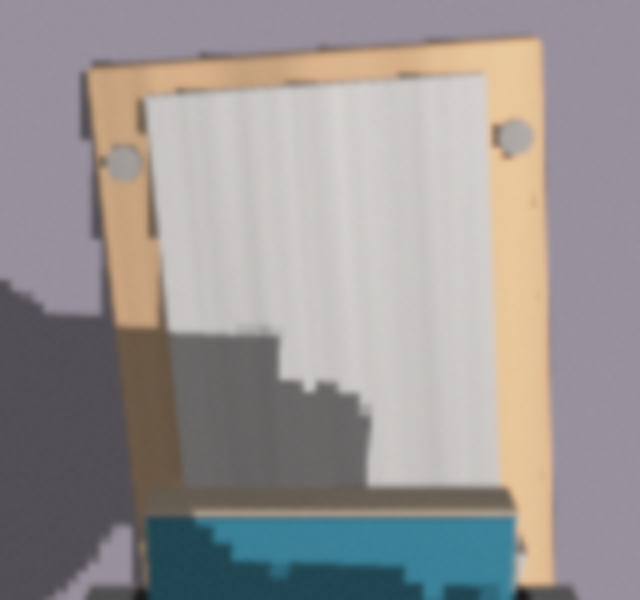

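View pics/w4d.png

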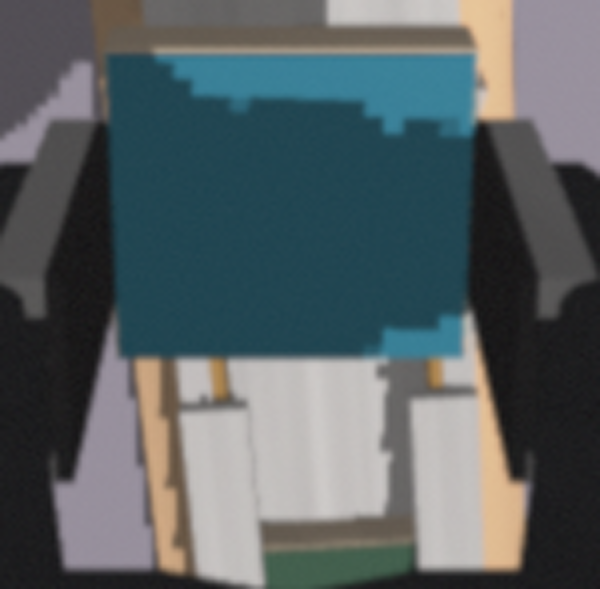

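Run:
```python
from h import *;import pickle
o=pickle.load(open("o4.pkl","rb"));C=cam("wrist",o)
c=lambda u,v,z:plane("wrist",240+u/4,140+v/4,z,C)[:2]
d=lambda u,v,z:plane("wrist",250+u/4,255+v/3.8,z,C)[:2]
L=c(148,97,.014);R=c(484,74,.014);L2=c(182,485,.014);R2=c(500,485,.014)
B1=c(90,70,.01);B2=c(540,38,.01)
print("floor w",np.linalg.norm(L-R),"board w",np.linalg.norm(B1-B2))
for e in(L2-L,R2-R):print(np.degrees(np.arctan2(e[1],e[0])))
e=R-L;print(np.degrees(np.arctan2(e[1],e[0]))-90)
e=B2-B1;print(np.degrees(np.arctan2(e[1],e[0]))-90)
l1=d(247,405,.028);l2=d(412,393,.028);print("lip",(l1+l2)/2,np.linalg.norm(l1-l2))
g=(d(265,550,.022)+d(412,542,.022))/2
m=(L+R)/2;e=(l1+l2)/2-m;print("axis yaw",np.degrees(np.arctan2(e[1],e[0])),np.linalg.norm(e),"floor start",m)
u=e/np.linalg.norm(e);print("origin",m+.103*u,(l1+l2)/2-.04*u,"green rear x",(g-m)@u-.103)
T=np.array([plane("wrist",*p,o["eef_pos"][2]-.0154,C) for p in((277,269),(368.5,269),(366,348),(280,348))]);print("tile",T.mean(0)-o["eef_pos"],np.linalg.norm(T[1]-T[0]),np.linalg.norm(T[2]-T[1]))
to([.6,.07,.1])
```

```text
floor w 0.05527904711395516 board w 0.07486279651588934
-84.8877607634418
-83.77997036280199
-84.04716609035312
-83.92020389159711
lip [ 0.61275853 -0.01325228] 0.03042533005136748
axis yaw -84.01359385368238 0.142210207081777 floor start [0.59792707 0.12818241]
origin [0.6086692 0.0257441] [0.60858683 0.02652959] green rear x 0.07914524057270529
tile [ 0.00088112  0.0009105  -0.0154    ] 0.03880837818664712 0.038668469038332445
t 4.0 pos [0.6005 0.0724 0.1244] yaw 2.51 F [-0.3  0.2 -0.6] w 0.0391 -> shift mm [-0.6  2.6 24.4] spin None
```

Emit:
carry_out(
  series=[
    {"jaw": 0.7,"x": 3,"y": -3,"z": 20,"spin": -3.4},
    {"jaw": 0.7,"x": 0,"y": 0,"z": 30,"spin": 0},
    {"jaw": 0.7,"x": 0,"y": 0,"z": 20,"spin": 0},
    {"jaw": 0.7,"x": 0,"y": 0,"z": 0,"spin": 0},
    {"jaw": 0.7,"x": 0,"y": 0,"z": 0,"spin": 0},
  ],
)

```text
time_s: 4.5
eef_pos: [0.6026, 0.0812, 0.0533]
tool_rot: [-0.006, 0.998, 0.058, 0.001]
ft_force: [-0.1, -0.2, 0.7]
gripper_width: 0.0392
```

Run:
```python
from h import *
to([.6035,.0757,.0377],5.9)
```

```text
t 4.5 pos [0.6026 0.0812 0.0533] yaw 6.69 F [-0.1 -0.2  0.7] w 0.0392 -> shift mm [ 0.2  5.7 15.5] spin 0.7871814508244768
```

Emit:
carry_out(
  series=[
    {"jaw": 0.7,"x": 0,"y": 5.5,"z": 5,"spin": 0.8},
    {"jaw": 0.7,"x": 0,"y": 0,"z": 5,"spin": 0},
    {"jaw": 0.7,"x": 0,"y": 0,"z": 2,"spin": 0},
    {"jaw": 0.7,"x": 0,"y": 0,"z": 0,"spin": 0},
    {"jaw": 0.7,"x": 0,"y": 0,"z": 0,"spin": 0},
  ],
)

```text
time_s: 5.0
eef_pos: [0.6045, 0.0764, 0.0434]
tool_rot: [-0.006, 0.999, 0.052, 0.003]
ft_force: [-0.6, 0.2, -0.1]
gripper_width: 0.0389
```

Run:
```python
from h import *
to([.6035,.0757,.0377],5.9);print(arm.get_obs()["tool_rot"])
```

```text
t 5.0 pos [0.6045 0.0764 0.0434] yaw 5.91 F [-0.6  0.2 -0.1] w 0.0389 -> shift mm [-1.1  0.6  5.7] spin 0.012843532184632522
[-0.00617628  0.99864386  0.05159612  0.00318259]
```

Emit:
carry_out(
  series=[
    {"jaw": 0.7,"x": -1,"y": 0,"z": 3,"spin": 0},
    {"jaw": 0.7,"x": 0,"y": 0,"z": 2,"spin": 0},
    {"jaw": 0.7,"x": 0,"y": 0,"z": 0,"spin": 0},
  ],
)

```text
time_s: 5.3
eef_pos: [0.6036, 0.0764, 0.0384]
tool_rot: [-0.006, 0.999, 0.052, 0.003]
ft_force: [0.5, 0.3, 0.7]
gripper_width: 0.0393
```

Run:
```python
from h import *
to([.6035,.0757,.0377],5.9)
```

```text
t 5.3 pos [0.6036 0.0764 0.0384] yaw 5.92 F [0.5 0.3 0.7] w 0.0393 -> shift mm [-0.2  0.7  0.7] spin 0.016967322467820622
```

Emit:
carry_out(
  series=[
    {"jaw": 0.7,"x": 0,"y": 0,"z": 1,"spin": 0},
    {"jaw": 0.5,"x": 0,"y": 0,"z": 0,"spin": 0},
    {"jaw": 0.3,"x": 0,"y": 0,"z": 0,"spin": 0},
    {"jaw": 0.2,"x": 0,"y": 0,"z": 0,"spin": 0},
    {"jaw": 0.2,"x": 0,"y": 0,"z": 0,"spin": 0},
    {"jaw": 0.2,"x": 0,"y": 0,"z": -20,"spin": 0},
    {"jaw": 0.2,"x": 0,"y": 0,"z": -40,"spin": 0},
    {"jaw": 0.2,"x": 0,"y": 0,"z": -40,"spin": 0},
    {"jaw": 0.2,"x": 0,"y": 0,"z": 0,"spin": 0},
  ],
)

```text
time_s: 6.2
eef_pos: [0.6025, 0.0748, 0.1399]
tool_rot: [-0.006, 0.999, 0.051, 0.002]
ft_force: [0.1, 0.9, -0.7]
gripper_width: 0.0683
```

Run:
```python
from h import *;import pickle
o=arm.get_obs();i=arm.read_camera("wrist");cv2.imwrite("pics/w5.png",i);pickle.dump(o,open("o5.pkl","wb"))
C=cam("wrist",o);h=cv2.cvtColor(i,cv2.COLOR_BGR2HSV)
m=((h[...,0]>85)&(h[...,0]<110)&(h[...,1]>110)&(h[...,2]>40)).astype(np.uint8);m[:,:200]=0;m[:,420:]=0
c=max(cv2.findContours(m,0,1)[0],key=cv2.contourArea);r=cv2.minAreaRect(c);print(r)
b=np.array([plane("wrist",*p,.022,C) for p in cv2.boxPoints(r)]);print(b.mean(0))
e=b[1]-b[0];print(np.linalg.norm(e),np.degrees(np.arctan2(e[1],e[0])))
to([.438,.0846,.12],5,o)
```

```text
((322.9999694824219, 239.5), (48.99999237060547, 51.99999237060547), 90.0)
[0.60395041 0.07750877 0.022     ]
0.036791892404559184 5.792552181052152
t 6.2 pos [0.6025 0.0748 0.1399] yaw 5.9 F [ 0.1  0.9 -0.7] w 0.0683 -> shift mm [-162.7  -26.4   19.3] spin 0.8964515934397355
```

View pics/w5.png

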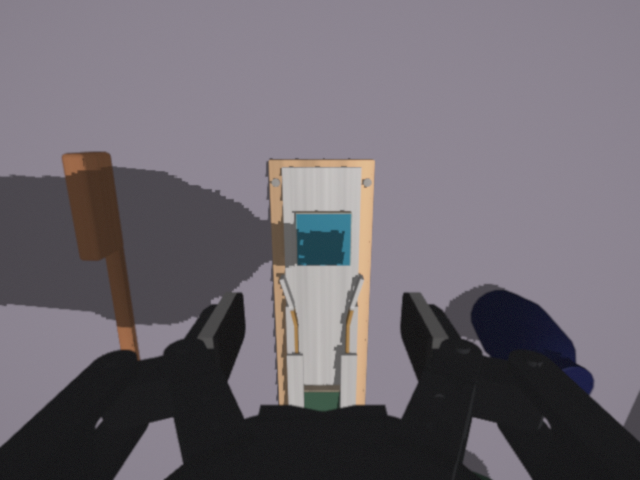

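The turquoise tile lies square and centred on the apron at (323,240). Next is the brown stick at (90,205).

Emit:
carry_out(
  series=[
    {"jaw": 0.2,"x": -40,"y": -7,"z": 0,"spin": 0.9},
    {"jaw": 0.2,"x": -42,"y": -7,"z": 0,"spin": 0},
    {"jaw": 0.2,"x": -42,"y": -7,"z": 0,"spin": 0},
    {"jaw": 0.2,"x": -40,"y": -7,"z": 0,"spin": 0},
    {"jaw": 0.2,"x": 0,"y": 0,"z": 0,"spin": 0},
    {"jaw": 0.2,"x": 0,"y": 0,"z": 0,"spin": 0},
  ],
)

```text
time_s: 6.85
eef_pos: [0.4271, 0.0874, 0.1336]
tool_rot: [-0.005, 0.999, 0.044, -0.001]
ft_force: [1.0, -0.0, -0.4]
gripper_width: 0.0683
```

Run:
```python
from h import *;import pickle
o=arm.get_obs();i=arm.read_camera("wrist");cv2.imwrite("pics/w6.png",i);pickle.dump(o,open("o6.pkl","wb"))
to([.438,.0846,.06],5,o);print(o["tool_rot"],o["joint_pos"])
```

```text
t 6.85 pos [0.4271 0.0874 0.1336] yaw 5.04 F [ 1.  -0.  -0.4] w 0.0683 -> shift mm [10.7  4.5 73.5] spin 0.04067692821833191
[-0.00493851  0.99902001  0.0439687  -0.0011736 ] [-0.5354727   0.44343955  0.26023458  2.19425623 -0.24085615  0.52947605
 -0.00259738]
```

View pics/w6.png

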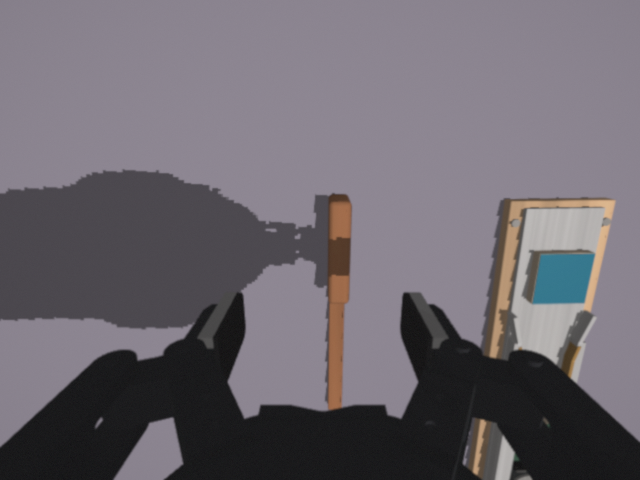

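Run:
```python
import cv2
i=cv2.imread("pics/w6.png");cv2.imwrite("pics/w6c.png",cv2.resize(i[185:315,300:380],None,fx=4.5,fy=4.5,interpolation=cv2.INTER_CUBIC))
```

```text
(no output)
```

View pics/w6c.png

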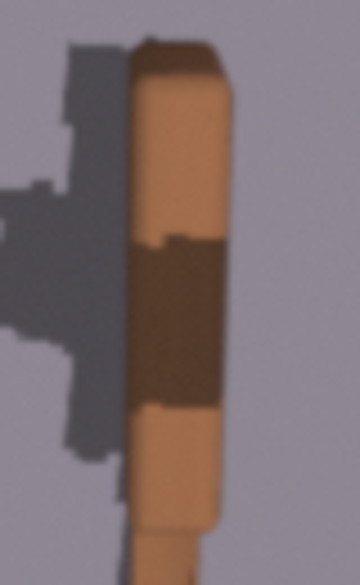

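Run:
```python
from h import *;import pickle
o=pickle.load(open("o6.pkl","rb"));C=cam("wrist",o)
f=lambda u,v:plane("wrist",300+u/4.5,185+v/4.5,.034,C)
P=[f(132,74),f(232,74),f(219,532),f(131,532)]
a=(P[0]+P[1])/2;b=(P[2]+P[3])/2;c=(a+b)/2;print(np.linalg.norm(b-a),np.linalg.norm(P[0]-P[1]),"grip",c,"yaw",np.degrees(np.arctan2(*(b-a)[[1,0]])))
n=[plane("wrist",*p,.007,C) for p in((329,405),(341,405))];n=sum(n)/2;e=n-c;print("via blade yaw",np.degrees(np.arctan2(e[1],e[0])))
y=-85+90
to([c[0],c[1],.03],5)
```

```text
0.07257469925674905 0.014358706032775153 grip [0.43940642 0.08604676 0.034     ] yaw -85.02323836575385
via blade yaw -85.27465737660441
t 6.9 pos [0.427  0.0873 0.1334] yaw 5.03 F [-0.  -0.7 -0.2] w 0.0684 -> shift mm [ 12.5   3.3 103.4] spin 0.025287350491026928
```

Emit:
carry_out(
  series=[
    {"jaw": 0.4,"x": 12,"y": 3,"z": 20,"spin": 0},
    {"jaw": 0.4,"x": 0,"y": 0,"z": 30,"spin": 0},
    {"jaw": 0.4,"x": 0,"y": 0,"z": 25,"spin": 0},
    {"jaw": 0.4,"x": 0,"y": 0,"z": 0,"spin": 0},
    {"jaw": 0.4,"x": 0,"y": 0,"z": 0,"spin": 0},
  ],
)

```text
time_s: 7.4
eef_pos: [0.4438, 0.0858, 0.055]
tool_rot: [-0.005, 0.999, 0.043, -0.0]
ft_force: [0.3, -0.2, 0.0]
gripper_width: 0.0515
```

Run:
```python
from h import *
to([.4392,.0855,.0275],4.9)
```

```text
t 7.4 pos [0.4438 0.0858 0.055 ] yaw 4.92 F [ 0.3 -0.2  0. ] w 0.0515 -> shift mm [-4.6  0.1 27.5] spin 0.018131708718300388
```

Emit:
carry_out(
  series=[
    {"jaw": 0.4,"x": -4.5,"y": 0,"z": 10,"spin": 0},
    {"jaw": 0.4,"x": 0,"y": 0,"z": 10,"spin": 0},
    {"jaw": 0.4,"x": 0,"y": 0,"z": 4,"spin": 0},
    {"jaw": 0.4,"x": 0,"y": 0,"z": 0,"spin": 0},
  ],
)

```text
time_s: 7.8
eef_pos: [0.4405, 0.0859, 0.0313]
tool_rot: [-0.005, 0.999, 0.043, 0.001]
ft_force: [0.1, 0.2, 0.0]
gripper_width: 0.0508
```

Run:
```python
from h import *
to([.4392,.0855,.0275],4.9);print(arm.get_obs()["tool_rot"])
i=arm.read_camera("wrist");cv2.imwrite("pics/w7.png",i)
```

```text
t 7.8 pos [0.4405 0.0859 0.0313] yaw 4.92 F [0.1 0.2 0. ] w 0.0508 -> shift mm [-1.4  0.3  3.8] spin 0.020198005431467436
[-0.00528858  0.99906328  0.0429307   0.00124742]
```

View pics/w7.png

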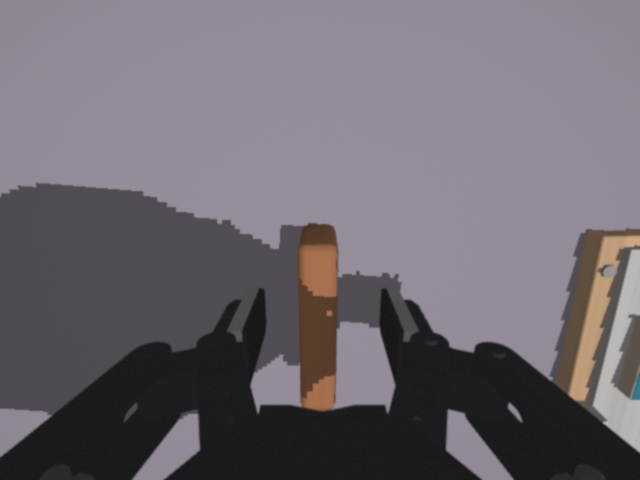

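The handle is centred between the jaws at (318,320). I'll descend the last few mm and grip.

Emit:
carry_out(
  series=[
    {"jaw": 0.4,"x": -1.4,"y": 0,"z": 3.5,"spin": 0},
    {"jaw": 0.4,"x": 0,"y": 0,"z": 0,"spin": 0},
    {"jaw": 1,"x": 0,"y": 0,"z": 0,"spin": 0},
    {"jaw": 1,"x": 0,"y": 0,"z": 0,"spin": 0},
    {"jaw": 1,"x": 0,"y": 0,"z": 0,"spin": 0},
    {"jaw": 1,"x": 0,"y": 0,"z": 0,"spin": 0},
    {"jaw": 1,"x": 0,"y": 0,"z": 0,"spin": 0},
    {"jaw": 1,"x": 0,"y": 0,"z": 0,"spin": 0},
  ],
  newtons=70,
)

```text
time_s: 8.65
eef_pos: [0.4397, 0.0861, 0.0289]
tool_rot: [-0.006, 0.999, 0.043, 0.002]
ft_force: [-0.5, 0.5, -0.7]
gripper_width: 0.014
```

Run:
```python
from h import *
to([.4392,.0855,.0275],4.9);print(arm.get_obs()["tool_rot"])
```

```text
t 8.65 pos [0.4397 0.0861 0.0289] yaw 4.92 F [-0.5  0.5 -0.7] w 0.014 -> shift mm [-0.6  0.5  1.4] spin 0.02191278430842658
[-0.00559206  0.99905908  0.04295124  0.00220969]
```

Emit:
carry_out(
  series=[
    {"jaw": 1,"x": 0,"y": 0,"z": -20,"spin": 0},
    {"jaw": 1,"x": 0,"y": 0,"z": -30,"spin": 0},
    {"jaw": 1,"x": 26,"y": -26,"z": -5,"spin": -1},
    {"jaw": 1,"x": 27,"y": -27,"z": 0,"spin": 0},
    {"jaw": 1,"x": 27,"y": -27,"z": 0,"spin": 0},
    {"jaw": 1,"x": 27,"y": -27,"z": 0,"spin": 0},
    {"jaw": 1,"x": 27,"y": -27,"z": 0,"spin": 0},
    {"jaw": 1,"x": 26,"y": -26,"z": 0,"spin": 0},
    {"jaw": 1,"x": 0,"y": 0,"z": 0,"spin": 0},
    {"jaw": 1,"x": 0,"y": 0,"z": 0,"spin": 0},
  ],
)

```text
time_s: 9.65
eef_pos: [0.5862, 0.267, 0.0877]
tool_rot: [-0.005, 0.999, 0.051, 0.001]
ft_force: [0.3, -0.4, -1.2]
gripper_width: 0.0139
```

Run:
```python
from h import *;import pickle
o=arm.get_obs();to([.5845,.2588,.0444],5.9,o);print(o["tool_rot"],o["joint_pos"])
i=arm.read_camera("wrist");cv2.imwrite("pics/w8.png",i)
cv2.imwrite("pics/t8.png",cv2.resize(arm.read_camera("top")[100:260,220:430],None,fx=3.5,fy=3.5,interpolation=cv2.INTER_CUBIC))
```

```text
t 9.65 pos [0.5862 0.267  0.0877] yaw 5.88 F [ 0.3 -0.4 -1.2] w 0.0139 -> shift mm [-2.7  8.4 43.2] spin -0.019976235430192446
[-0.00523199  0.99866922  0.05129641  0.00104425] [-0.68823092  0.77129903  0.26756476  1.67781831 -0.29453883  0.72586747
 -0.16961641]
```

View pics/w8.png

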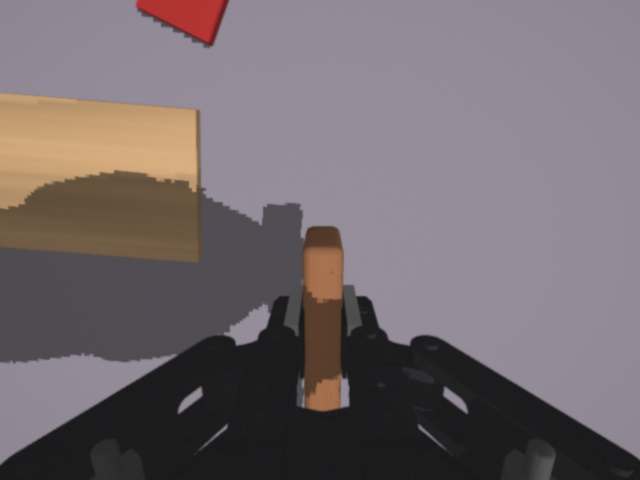

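View pics/t8.png

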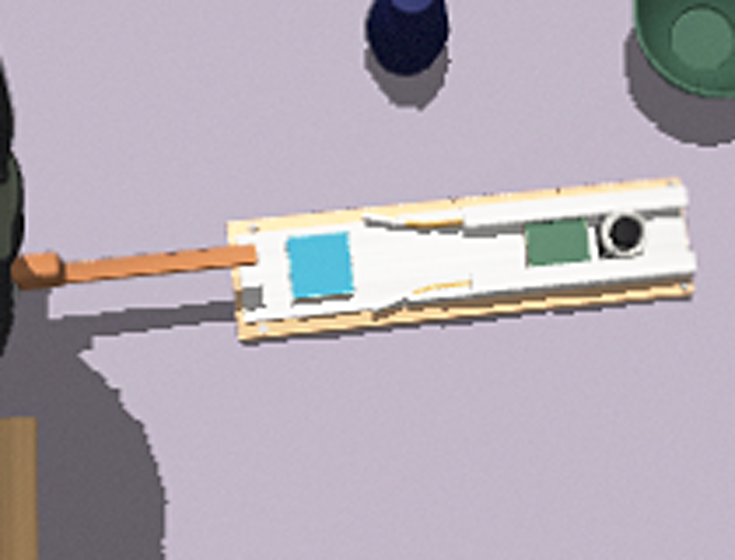

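The stick is held straight, with its nose at (257,254) in the crop, clear behind the turquoise tile. I'll lower it.

Emit:
carry_out(
  series=[
    {"jaw": 1,"x": -2.5,"y": 0,"z": 15,"spin": 0},
    {"jaw": 1,"x": 0,"y": 0,"z": 15,"spin": 0},
    {"jaw": 1,"x": 0,"y": 0,"z": 4,"spin": 0},
    {"jaw": 1,"x": 0,"y": 0,"z": 0,"spin": 0},
    {"jaw": 1,"x": 0,"y": 0,"z": 0,"spin": 0},
  ],
)

```text
time_s: 10.25
eef_pos: [0.582, 0.2638, 0.0506]
tool_rot: [-0.005, 0.999, 0.05, -0.0]
ft_force: [0.1, -0.3, -0.7]
gripper_width: 0.0138
```

Run:
```python
from h import *;import pickle
o=arm.get_obs();to([.5845,.2588,.0444],5.9,o);print(o["tool_rot"])
cv2.imwrite("pics/t9.png",cv2.resize(arm.read_camera("top")[100:260,220:430],None,fx=3.5,fy=3.5,interpolation=cv2.INTER_CUBIC))
s=arm.read_camera("scene");cv2.imwrite("pics/s9.png",cv2.resize(s[210:350,270:470],None,fx=4,fy=4,interpolation=cv2.INTER_CUBIC))
```

```text
t 10.25 pos [0.582  0.2638 0.0506] yaw 5.69 F [ 0.1 -0.3 -0.7] w 0.0138 -> shift mm [2.  5.3 6.1] spin -0.20974089976941457
[-4.80188180e-03  9.98755795e-01  4.96366405e-02 -8.42052448e-05]
```

View pics/t9.png

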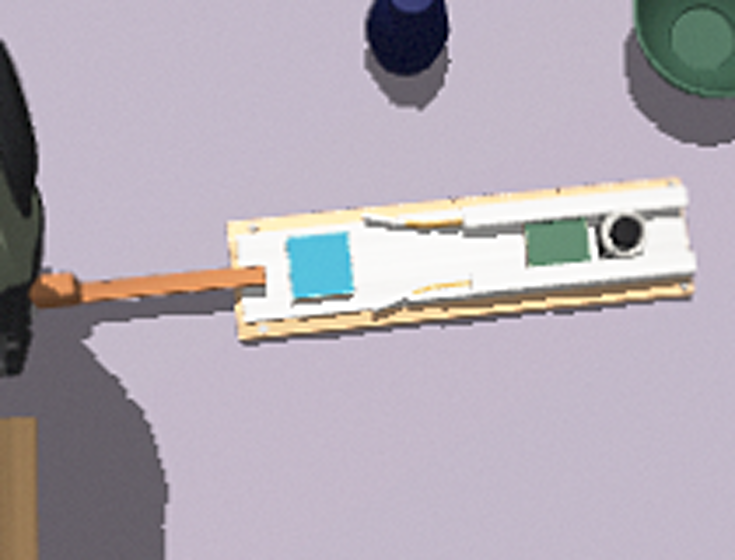

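View pics/s9.png

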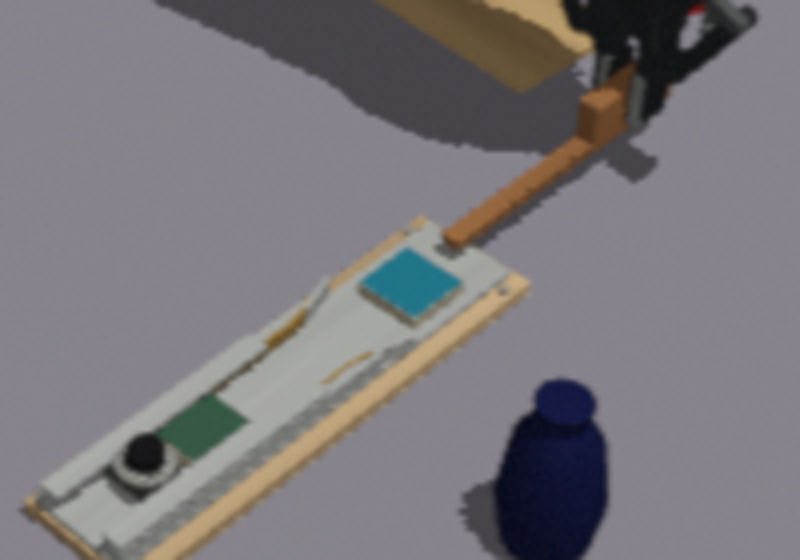

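```bash
cat >> h.py <<'E'
O=np.array([.6086,.026]);ex=np.array([.1028,-.9947]);ey=np.array([.9947,.1028])
def rail(p): d=np.array(p)[:2]-O;return np.round([d@ex*1000,d@ey*1000],1)
E
python3 - <<'E'
from h import *
f=lambda u,v,z:rail(plane("top",220+u/3.5,100+v/3.5,z))
print("nose",f(265,269,.0287),f(266,294,.0287))
print("handle top front",f(75,275,.055),f(82,300,.055))
print("tile",f(287,238,.022),f(348,232,.022),f(354,294,.022),f(295,300,.022))
print("green rear",f(526,226,.022),f(528,264,.022),"front",f(586,221,.022),f(588,260,.022))
print("lip start inner top",f(465,222,.028),f(470,283,.028))
print("tcp",rail(arm.get_obs()["eef_pos"]))
E
```

```text
nose [-85.7   0.5] [-86.7 -15.3]
handle top front [-200.3    3.3] [-197.4  -12.5]
tile [-70.1  20.3] [-31.5  20.1] [-32.  -19.7] [-69.2 -19.6]
green rear [80.8 12.5] [ 79.1 -11.9] front [119.1  12. ] [117.3 -13.1]
lip start inner top [42.  17.5] [ 40.6 -21.5]
tcp [-239.5   -1.7]
```

Run:
```python
import cv2
from h import *
i=arm.read_camera("top");cv2.imwrite("pics/t9raw.png",i);cv2.imwrite("pics/t9c.png",cv2.resize(i[160:200,225:325],None,fx=8,fy=8,interpolation=cv2.INTER_NEAREST))
s=arm.read_camera("scene");cv2.imwrite("pics/s9raw.png",s);cv2.imwrite("pics/s9c.png",cv2.resize(s[240:300,350:440],None,fx=8,fy=8,interpolation=cv2.INTER_NEAREST))
```

```text
(no output)
```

View pics/t9c.png

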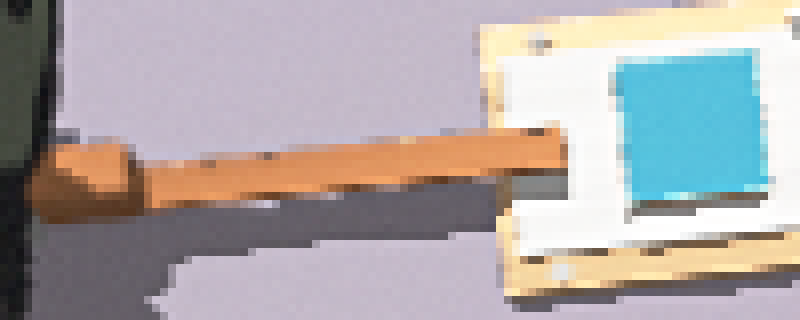

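View pics/s9c.png

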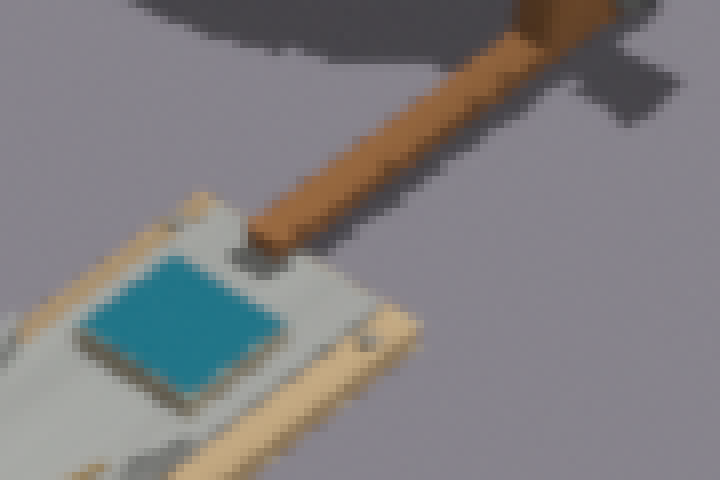

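Run:
```python
from h import *
C=cam("top");S=cam("scene")
f=lambda u,v,z:plane("top",225+u/8,160+v/8,z,C)
n=[f(565,130,.0287),f(567,168,.0287)];print("nose",rail(n[0]),rail(n[1]),rail((n[0]+n[1])/2))
b=[f(150,165,.0287),f(152,208,.0287)];print("blade root",rail((b[0]+b[1])/2))
t=[f(*p,.022) for p in((618,65),(757,50),(768,185),(632,198))];print("tile",rail(sum(t)/4), [rail(p) for p in t])
# triangulate
def ray(C,u,v): d=C[1]@px2ray(C[0],u,v);return C[2],d/np.linalg.norm(d)
o1,d1=ray(C,225+566/8,160+149/8);o2,d2=ray(S,350+268/8,240+234/8)
A=np.stack([d1,-d2],1);s=np.linalg.lstsq(A,o2-o1,rcond=None)[0];p1=o1+s[0]*d1;p2=o2+s[1]*d2
print("tri",p1,p2,rail((p1+p2)/2))
```

```text
nose [-85.8   1.9] [-86.3  -8.7] [-86.   -3.4]
blade root [-199.6   -1.6]
tile [-50.6   1.2] [array([-69.5,  20. ]), array([-31.1,  20.2]), array([-32.1, -17.7]), array([-69.6, -17.4])]
tri [0.59660789 0.11126649 0.02757393] [0.59891512 0.11404563 0.02818949] [-87.3  -1.9]
```

Emit:
carry_out(
  series=[
    {"jaw": 1,"x": 2.2,"y": 0,"z": 0,"spin": -0.9},
    {"jaw": 1,"x": 0,"y": 0,"z": 3,"spin": 0},
    {"jaw": 1,"x": 0,"y": 0,"z": 2,"spin": 0},
    {"jaw": 1,"x": 0,"y": 0,"z": 0,"spin": 0},
    {"jaw": 1,"x": 0,"y": 0,"z": 0,"spin": 0},
  ],
)

```text
time_s: 10.95
eef_pos: [0.5851, 0.2649, 0.0465]
tool_rot: [-0.005, 0.998, 0.058, 0.001]
ft_force: [0.5, 0.7, 0.2]
gripper_width: 0.0143
```

Run:
```python
from h import *
to([.5845,.2588,.0444],6.6);print(rail(arm.get_obs()["eef_pos"]))
i=arm.read_camera("top");cv2.imwrite("pics/t10c.png",cv2.resize(i[160:200,225:325],None,fx=8,fy=8,interpolation=cv2.INTER_NEAREST))
s=arm.read_camera("scene");cv2.imwrite("pics/s10c.png",cv2.resize(s[240:300,350:440],None,fx=8,fy=8,interpolation=cv2.INTER_NEAREST))
```

```text
t 10.95 pos [0.5851 0.2649 0.0465] yaw 6.71 F [0.5 0.7 0.2] w 0.0143 -> shift mm [-1.3  6.   2. ] spin 0.10629002834615164
[-240.     1.2]
```

View pics/t10c.png

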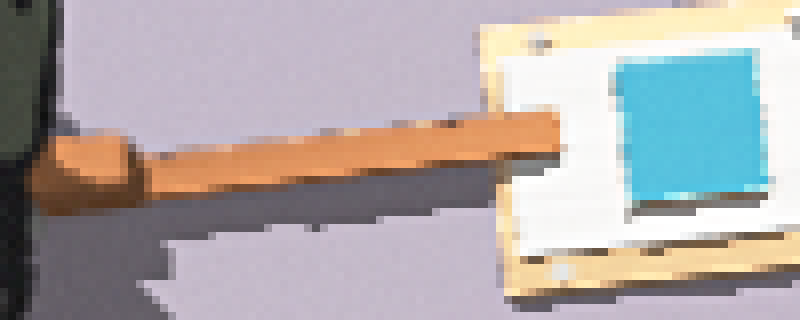

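View pics/s10c.png

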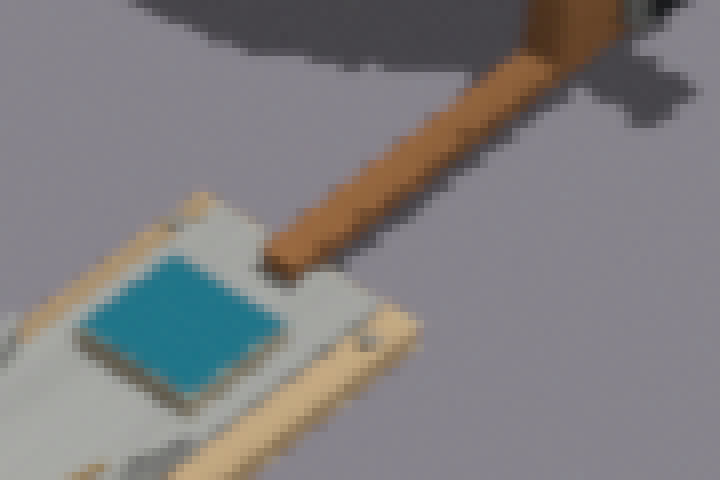

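Run:
```python
from h import *
C=cam("top")
f=lambda u,v,z:plane("top",225+u/8,160+v/8,z,C)
for z in (.0246,):
  print(rail((f(558,112,z)+f(560,150,z))/2),rail((f(150,155,z)+f(152,198,z))/2))
```

```text
[-87.5   2.7] [-199.9    2.1]
```

Emit:
carry_out(
  series=[
    {"jaw": 1,"x": -1.5,"y": 0,"z": 1.5,"spin": 0},
    {"jaw": 1,"x": 0,"y": 4,"z": 0,"spin": 0},
    {"jaw": 1,"x": 0,"y": 5,"z": 0,"spin": 0},
    {"jaw": 1,"x": 0,"y": 5,"z": 0,"spin": 0},
    {"jaw": 1,"x": 0,"y": 0,"z": 0,"spin": 0},
    {"jaw": 1,"x": 0,"y": 0,"z": 0,"spin": 0},
  ],
)

```text
time_s: 11.65
eef_pos: [0.5854, 0.249, 0.0449]
tool_rot: [-0.005, 0.998, 0.058, 0.001]
ft_force: [-0.6, 0.5, -0.7]
gripper_width: 0.0138
```

```bash
cat > q.py <<'E'
from h import *
import sys
o=arm.get_obs();R=quat(o["tool_rot"]);F=np.array(o["ft_force"])
print("t",round(o["time_s"],2),"rail",rail(o["eef_pos"]),"z",round(o["eef_pos"][2]*1000,1),"yaw",round(yaw(o),2),"F along/across/z",np.round([F[:2]@ex,F[:2]@ey,F[2]],2),"T",np.round(o["ft_torque"],2),"tilt",np.round(o["tool_rot"][0],4),np.round(o["tool_rot"][3],4))
E
python3 q.py
```

```text
t 11.65 rail [-2.242e+02 -1.000e-01] z 44.9 yaw 6.67 F along/across/z [-0.52 -0.59 -0.7 ] T [ 0.08  0.01 -0.05] tilt -0.0053 0.0012
```

Emit:
carry_out(
  series=[
    {"jaw": 1,"x": 0,"y": 5,"z": 0,"spin": 0},
    {"jaw": 1,"x": 0,"y": 6,"z": 0,"spin": 0},
    {"jaw": 1,"x": 0,"y": 6,"z": 0,"spin": 0},
    {"jaw": 1,"x": 0,"y": 6,"z": 0,"spin": 0},
    {"jaw": 1,"x": 0,"y": 0,"z": 0,"spin": 0},
  ],
)

```text
time_s: 12.15
eef_pos: [0.5884, 0.2239, 0.0447]
tool_rot: [-0.005, 0.998, 0.058, 0.001]
ft_force: [-0.1, 0.3, -1.0]
gripper_width: 0.014
```

```bash
python3 q.py;python3 - <<'E'
from h import *
i=arm.read_camera("top");cv2.imwrite("pics/t11c.png",cv2.resize(i[145:205,260:360],None,fx=8,fy=8,interpolation=cv2.INTER_NEAREST))
E
```

```text
t 12.15 rail [-198.9    0.3] z 44.7 yaw 6.66 F along/across/z [-0.3  -0.11 -1.04] T [-0.01  0.04  0.02] tilt -0.0052 0.0012
```

View pics/t11c.png

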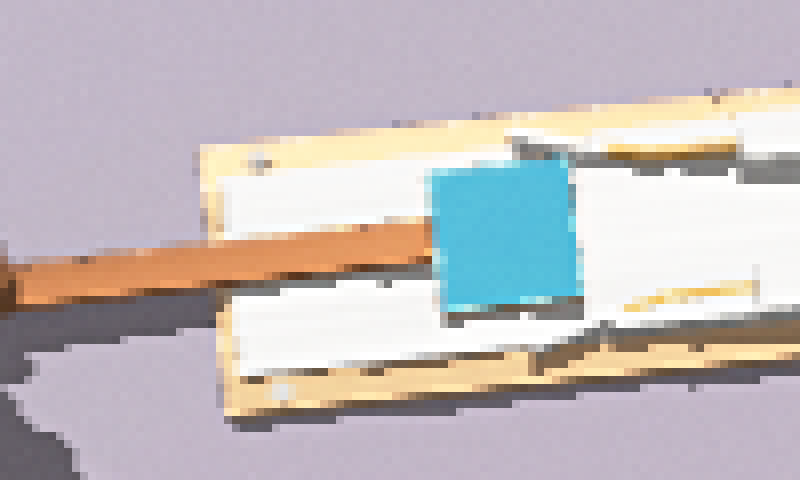

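The tile rides straight at the nose, its front just before the mouth. I'll go on in finer steps.

Emit:
carry_out(
  series=[
    {"jaw": 1,"x": 0,"y": 4,"z": 0,"spin": 0},
    {"jaw": 1,"x": 0,"y": 4,"z": 0,"spin": 0},
    {"jaw": 1,"x": 0,"y": 4,"z": 0,"spin": 0},
    {"jaw": 1,"x": 0,"y": 3,"z": 0,"spin": 0},
  ],
)

```text
time_s: 12.6
eef_pos: [0.59, 0.2095, 0.0445]
tool_rot: [-0.006, 0.998, 0.059, 0.001]
ft_force: [-0.6, 0.0, 0.8]
gripper_width: 0.014
```

```bash
python3 q.py
```

```text
t 12.6 rail [-184.4    0.4] z 44.5 yaw 6.75 F along/across/z [-0.09 -0.59  0.77] T [ 0.05 -0.    0.02] tilt -0.0057 0.0012
```

Emit:
carry_out(
  series=[
    {"jaw": 1,"x": 0,"y": 3,"z": 0,"spin": 0},
    {"jaw": 1,"x": 0,"y": 3,"z": 0,"spin": 0},
    {"jaw": 1,"x": 0,"y": 3,"z": 0,"spin": 0},
  ],
)

```text
time_s: 12.9
eef_pos: [0.5911, 0.2005, 0.0445]
tool_rot: [-0.006, 0.998, 0.059, 0.001]
ft_force: [-0.6, 4.3, -0.0]
gripper_width: 0.014
```

```bash
python3 q.py;python3 - <<'E'
from h import *
i=arm.read_camera("top");cv2.imwrite("pics/t12c.png",cv2.resize(i[140:200,280:420],None,fx=5.5,fy=5.5,interpolation=cv2.INTER_NEAREST))
E
```

```text
t 12.9 rail [-175.4    0.6] z 44.5 yaw 6.77 F along/across/z [-4.38 -0.14 -0.01] T [0.71 0.04 0.08] tilt -0.0062 0.0013
```

View pics/t12c.png

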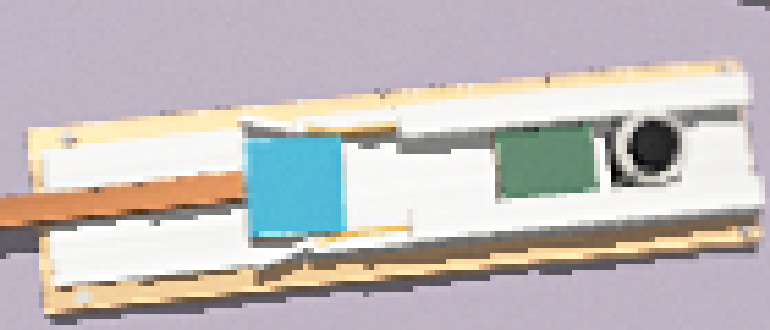

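Emit:
carry_out(
  series=[
    {"jaw": 1,"x": 0,"y": 4,"z": 0,"spin": 0},
    {"jaw": 1,"x": 0,"y": 4,"z": 0,"spin": 0},
    {"jaw": 1,"x": 0,"y": 4,"z": 0,"spin": 0},
    {"jaw": 1,"x": 0,"y": 4,"z": 0,"spin": 0},
  ],
)

```text
time_s: 13.35
eef_pos: [0.5929, 0.1836, 0.0443]
tool_rot: [-0.006, 0.998, 0.059, 0.001]
ft_force: [-1.0, 3.2, -0.4]
gripper_width: 0.0138
```

```bash
python3 q.py
```

```text
t 13.35 rail [-158.4    0.6] z 44.3 yaw 6.78 F along/across/z [-3.32 -0.64 -0.44] T [ 0.42  0.31 -0.12] tilt -0.0063 0.001
```

Emit:
carry_out(
  series=[
    {"jaw": 1,"x": 0,"y": 4,"z": 0,"spin": 0},
    {"jaw": 1,"x": 0,"y": 4,"z": 0,"spin": 0},
    {"jaw": 1,"x": 0,"y": 4,"z": 0,"spin": 0},
  ],
)

```text
time_s: 13.65
eef_pos: [0.5942, 0.1704, 0.0441]
tool_rot: [-0.006, 0.998, 0.059, 0.001]
ft_force: [-1.1, 3.7, -0.0]
gripper_width: 0.014
```

```bash
python3 q.py;python3 - <<'E'
from h import *
i=arm.read_camera("top");cv2.imwrite("pics/t13c.png",cv2.resize(i[140:200,280:420],None,fx=5.5,fy=5.5,interpolation=cv2.INTER_NEAREST))
E
python3 q.py
```

```text
t 13.65 rail [-145.1    0.6] z 44.1 yaw 6.77 F along/across/z [-3.82 -0.73 -0.04] T [ 0.54  0.27 -0.23] tilt -0.0063 0.0008
t 13.7 rail [-144.2    0.6] z 44.1 yaw 6.73 F along/across/z [-2.16 -0.26  0.75] T [ 0.46  0.31 -0.15] tilt -0.006 0.0009
```

View pics/t13c.png

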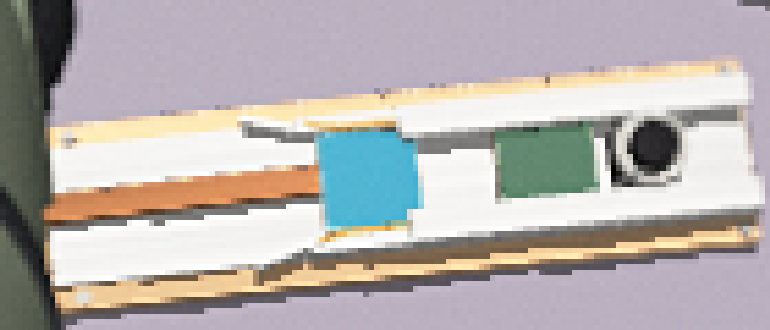

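Emit:
carry_out(
  series=[
    {"jaw": 1,"x": 0,"y": 4,"z": -0.3,"spin": 0},
    {"jaw": 1,"x": 0,"y": 4,"z": -0.2,"spin": 0},
    {"jaw": 1,"x": 0,"y": 4,"z": 0,"spin": 0},
    {"jaw": 1,"x": 0,"y": 3,"z": 0,"spin": 0},
    {"jaw": 1,"x": 0,"y": 3,"z": 0,"spin": 0},
  ],
)

```text
time_s: 14.2
eef_pos: [0.5966, 0.15, 0.0442]
tool_rot: [-0.006, 0.998, 0.059, 0.001]
ft_force: [-2.0, 1.5, -0.4]
gripper_width: 0.0139
```

```bash
python3 q.py
```

```text
t 14.2 rail [-124.6    0.8] z 44.2 yaw 6.73 F along/across/z [-1.71 -1.87 -0.39] T [ 0.5   0.27 -0.13] tilt -0.0059 0.0007
```

Emit:
carry_out(
  series=[
    {"jaw": 1,"x": 0,"y": 3,"z": 0,"spin": 0},
    {"jaw": 1,"x": 0,"y": 2,"z": 0,"spin": 0},
  ],
)

```text
time_s: 14.4
eef_pos: [0.5972, 0.1444, 0.0441]
tool_rot: [-0.006, 0.998, 0.059, 0.001]
ft_force: [-1.7, 2.5, -0.8]
gripper_width: 0.0142
```

```bash
python3 q.py;python3 - <<'E'
from h import *
i=arm.read_camera("top");cv2.imwrite("pics/t14c.png",cv2.resize(i[140:200,280:420],None,fx=5.5,fy=5.5,interpolation=cv2.INTER_NEAREST))
E
python3 q.py
```

```text
t 14.4 rail [-119.     0.8] z 44.1 yaw 6.72 F along/across/z [-2.64 -1.47 -0.83] T [ 0.59  0.3  -0.14] tilt -0.0059 0.0007
t 14.45 rail [-118.6    0.8] z 44.2 yaw 6.7 F along/across/z [-2.09 -0.56 -0.47] T [ 0.41  0.2  -0.12] tilt -0.0058 0.0007
```

View pics/t14c.png

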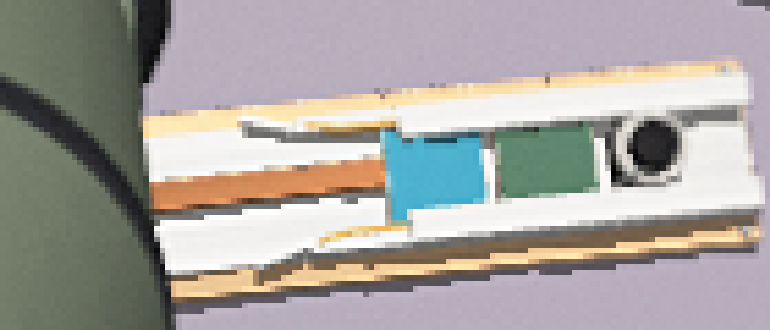

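Emit:
carry_out(
  series=[
    {"jaw": 1,"x": 0,"y": 1.5,"z": 0,"spin": 0},
    {"jaw": 1,"x": 0,"y": 1,"z": 0,"spin": 0},
  ],
)

```text
time_s: 14.65
eef_pos: [0.5976, 0.1417, 0.0441]
tool_rot: [-0.006, 0.998, 0.059, 0.001]
ft_force: [-0.8, 2.6, 0.4]
gripper_width: 0.014
```

```bash
python3 q.py
```

```text
t 14.65 rail [-116.2    0.9] z 44.1 yaw 6.72 F along/across/z [-2.68 -0.57  0.41] T [ 0.51  0.26 -0.1 ] tilt -0.0059 0.0008
```

Emit:
carry_out(
  series=[
    {"jaw": 1,"x": 0,"y": 1,"z": 0,"spin": 0},
  ],
)

```text
time_s: 14.75
eef_pos: [0.5977, 0.1407, 0.0441]
tool_rot: [-0.006, 0.998, 0.059, 0.001]
ft_force: [-1.0, 2.1, 0.4]
gripper_width: 0.0137
```

```bash
python3 q.py
```

```text
t 14.75 rail [-115.2    0.9] z 44.1 yaw 6.72 F along/across/z [-2.17 -0.82  0.38] T [ 0.58  0.29 -0.15] tilt -0.0059 0.0007
```

Emit:
carry_out(
  series=[
    {"jaw": 1,"x": 0,"y": 1,"z": 0,"spin": 0},
  ],
)

```text
time_s: 14.85
eef_pos: [0.5978, 0.1397, 0.0441]
tool_rot: [-0.006, 0.998, 0.059, 0.001]
ft_force: [-0.0, 2.5, -0.2]
gripper_width: 0.0135
```

```bash
python3 q.py;python3 - <<'E'
from h import *
i=arm.read_camera("top");cv2.imwrite("pics/t15c.png",cv2.resize(i[150:190,340:420],None,fx=10,fy=10,interpolation=cv2.INTER_NEAREST))
i=arm.read_camera("scene");cv2.imwrite("pics/s15c.png",cv2.resize(i[265:350,270:370],None,fx=7,fy=7,interpolation=cv2.INTER_NEAREST))
E
python3 q.py
```

```text
t 14.85 rail [-114.2    0.9] z 44.1 yaw 6.73 F along/across/z [-2.47  0.24 -0.16] T [ 0.53  0.25 -0.18] tilt -0.0059 0.0007
t 14.95 rail [-114.1    1. ] z 44.1 yaw 6.73 F along/across/z [-1.88 -1.17 -0.59] T [ 0.3   0.15 -0.1 ] tilt -0.0059 0.0008
```

View pics/t15c.png

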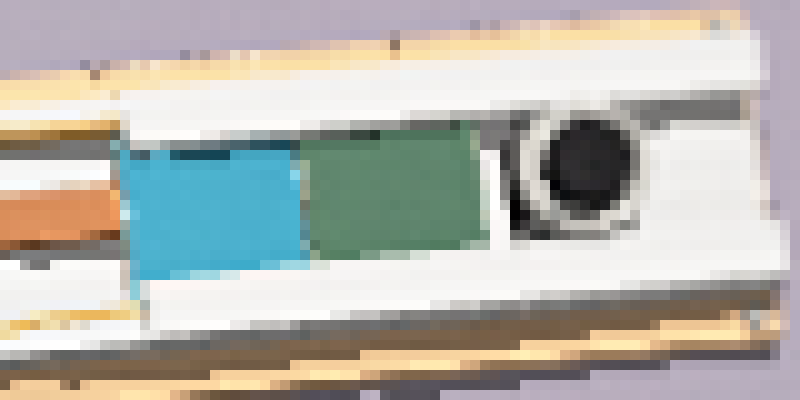

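View pics/s15c.png

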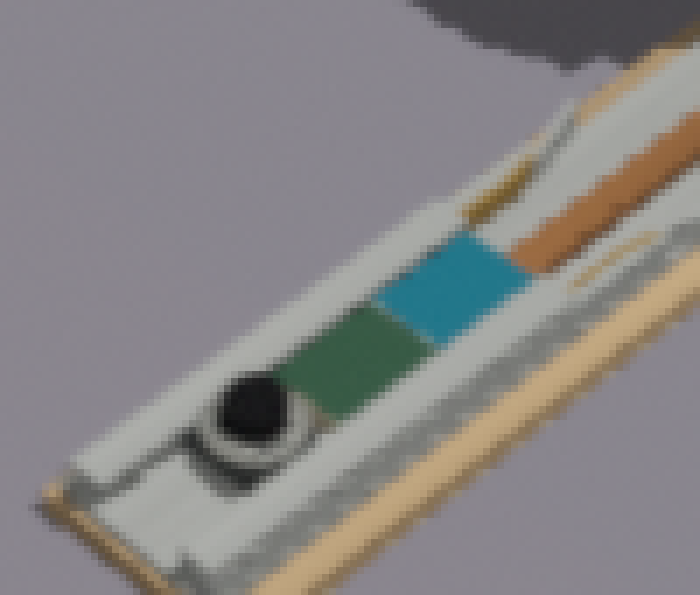

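The tiles are about to meet at crop (303,200), with only a short gap from green to stop at (490,200). I'll feel ahead 1 mm at a time.

Emit:
carry_out(
  series=[
    {"jaw": 1,"x": 0,"y": 1,"z": 0,"spin": 0},
  ],
)

```text
time_s: 15.05
eef_pos: [0.5979, 0.1387, 0.0441]
tool_rot: [-0.006, 0.998, 0.059, 0.001]
ft_force: [-0.6, 1.8, 0.1]
gripper_width: 0.0135
```

```bash
python3 q.py
```

```text
t 15.05 rail [-113.2    1. ] z 44.1 yaw 6.73 F along/across/z [-1.86 -0.4   0.09] T [ 0.54  0.26 -0.08] tilt -0.0059 0.0007
```

Emit:
carry_out(
  series=[
    {"jaw": 1,"x": 0,"y": 1,"z": 0,"spin": 0},
  ],
)

```text
time_s: 15.15
eef_pos: [0.598, 0.1378, 0.0441]
tool_rot: [-0.006, 0.998, 0.059, 0.001]
ft_force: [-1.4, 2.9, 0.5]
gripper_width: 0.0138
```

```bash
python3 q.py
```

```text
t 15.15 rail [-112.2    1. ] z 44.1 yaw 6.74 F along/across/z [-3.06 -1.09  0.46] T [ 0.56  0.22 -0.11] tilt -0.006 0.0007
```

Emit:
carry_out(
  series=[
    {"jaw": 1,"x": 0,"y": 1,"z": 0,"spin": 0},
  ],
)

```text
time_s: 15.25
eef_pos: [0.5981, 0.1367, 0.0441]
tool_rot: [-0.006, 0.998, 0.059, 0.001]
ft_force: [-1.1, 3.5, -0.2]
gripper_width: 0.0141
```

```bash
python3 q.py
```

```text
t 15.25 rail [-111.2    1. ] z 44.1 yaw 6.74 F along/across/z [-3.59 -0.77 -0.16] T [ 0.55  0.22 -0.16] tilt -0.006 0.0007
```

Emit:
carry_out(
  series=[
    {"jaw": 1,"x": 0,"y": 1,"z": 0,"spin": 0},
  ],
)

```text
time_s: 15.35
eef_pos: [0.5983, 0.1357, 0.0441]
tool_rot: [-0.006, 0.998, 0.059, 0.001]
ft_force: [-0.5, 3.1, 0.8]
gripper_width: 0.0138
```

```bash
python3 q.py
```

```text
t 15.35 rail [-110.2    1. ] z 44.1 yaw 6.74 F along/across/z [-3.11 -0.23  0.78] T [ 0.53  0.21 -0.08] tilt -0.006 0.0007
```

Emit:
carry_out(
  series=[
    {"jaw": 1,"x": 0,"y": 1,"z": 0,"spin": 0},
  ],
)

```text
time_s: 15.45
eef_pos: [0.5984, 0.1346, 0.0441]
tool_rot: [-0.006, 0.998, 0.059, 0.001]
ft_force: [-0.5, 3.1, 0.5]
gripper_width: 0.0134
```

```bash
python3 q.py
```

```text
t 15.45 rail [-109.1    1. ] z 44.1 yaw 6.74 F along/across/z [-3.14 -0.15  0.54] T [ 0.57  0.27 -0.17] tilt -0.006 0.0007
```

Emit:
carry_out(
  series=[
    {"jaw": 1,"x": 0,"y": 1,"z": 0,"spin": 0},
  ],
)

```text
time_s: 15.55
eef_pos: [0.5985, 0.1335, 0.0441]
tool_rot: [-0.006, 0.998, 0.059, 0.001]
ft_force: [-1.0, 4.0, -0.1]
gripper_width: 0.0142
```

```bash
python3 q.py;python3 - <<'E'
from h import *
i=arm.read_camera("top");cv2.imwrite("pics/t16c.png",cv2.resize(i[150:190,340:420],None,fx=10,fy=10,interpolation=cv2.INTER_NEAREST))
E
```

```text
t 15.55 rail [-108.    1.] z 44.1 yaw 6.74 F along/across/z [-4.05 -0.6  -0.06] T [ 0.65  0.26 -0.08] tilt -0.006 0.0007
```

View pics/t16c.png

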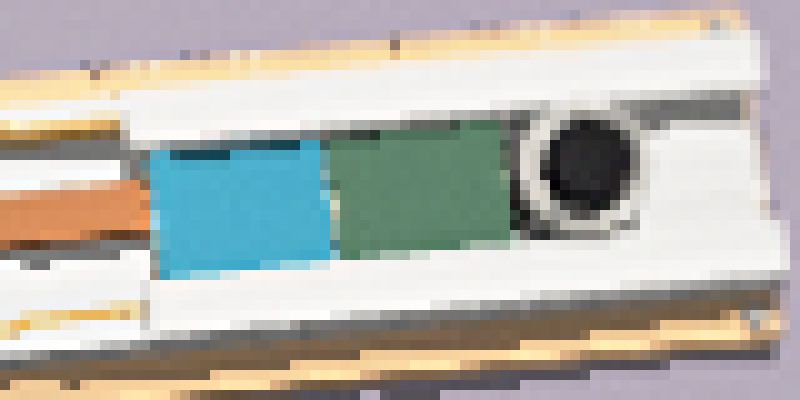

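Emit:
carry_out(
  series=[
    {"jaw": 1,"x": 0,"y": 1,"z": 0,"spin": 0},
  ],
)

```text
time_s: 15.7
eef_pos: [0.5987, 0.1329, 0.0441]
tool_rot: [-0.006, 0.998, 0.059, 0.001]
ft_force: [-2.7, 4.8, 0.5]
gripper_width: 0.0139
```

```bash
python3 q.py
```

```text
t 15.7 rail [-107.3    1.1] z 44.1 yaw 6.75 F along/across/z [-5.07 -2.2   0.5 ] T [ 1.21  0.38 -0.14] tilt -0.0063 0.0008
```

Emit:
carry_out(
  series=[
    {"jaw": 1,"x": 0,"y": 1,"z": 0,"spin": 0},
  ],
)

```text
time_s: 15.8
eef_pos: [0.5987, 0.1323, 0.0441]
tool_rot: [-0.007, 0.998, 0.059, 0.001]
ft_force: [-1.6, 6.2, -0.1]
gripper_width: 0.0139
```

```bash
python3 q.py
```

```text
t 15.8 rail [-106.8    1.1] z 44.1 yaw 6.77 F along/across/z [-6.3  -0.94 -0.14] T [ 1.28  0.43 -0.14] tilt -0.0066 0.0008
```

Buffer met: torque and force jumped at about TCP x −107.5. I'll press about 1 to 1.5 mm further.

Emit:
carry_out(
  series=[
    {"jaw": 1,"x": 0,"y": 1,"z": 0,"spin": 0},
  ],
)

```text
time_s: 15.9
eef_pos: [0.5988, 0.1319, 0.0442]
tool_rot: [-0.007, 0.998, 0.059, 0.001]
ft_force: [-1.9, 6.8, 1.3]
gripper_width: 0.0138
```

```bash
python3 q.py
```

```text
t 15.9 rail [-106.3    1.1] z 44.2 yaw 6.8 F along/across/z [-6.96 -1.2   1.3 ] T [ 1.3   0.41 -0.09] tilt -0.0069 0.0008
```

Emit:
carry_out(
  series=[
    {"jaw": 1,"x": 0,"y": 1,"z": 0,"spin": 0},
  ],
)

```text
time_s: 16.0
eef_pos: [0.5988, 0.1316, 0.0442]
tool_rot: [-0.007, 0.998, 0.06, 0.001]
ft_force: [-2.5, 7.1, 0.8]
gripper_width: 0.0142
```

```bash
python3 q.py;python3 - <<'E'
from h import *
i=arm.read_camera("top");cv2.imwrite("pics/t17c.png",cv2.resize(i[150:190,340:420],None,fx=10,fy=10,interpolation=cv2.INTER_NEAREST))
E
```

```text
t 16.0 rail [-106.     1.1] z 44.2 yaw 6.82 F along/across/z [-7.28 -1.74  0.81] T [ 1.31  0.47 -0.29] tilt -0.0073 0.0007
```

View pics/t17c.png

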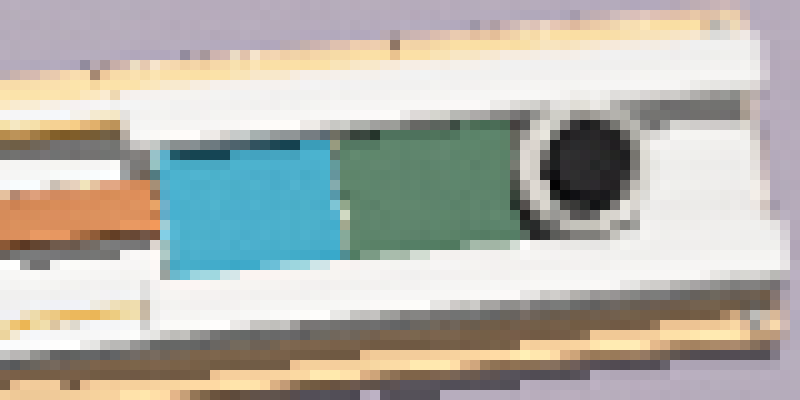

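The row is pressed about 2 mm into the buffer at about 7 N. I'll stop there and draw the stick back.

Emit:
carry_out(
  series=[
    {"jaw": 1,"x": 0,"y": -2,"z": 0,"spin": 0},
    {"jaw": 1,"x": 0,"y": -3,"z": 0,"spin": 0},
    {"jaw": 1,"x": 0,"y": -6,"z": 0,"spin": 0},
    {"jaw": 1,"x": 0,"y": -8,"z": 0,"spin": 0},
    {"jaw": 1,"x": 0,"y": 0,"z": 0,"spin": 0},
  ],
)

```text
time_s: 16.55
eef_pos: [0.5969, 0.1508, 0.0445]
tool_rot: [-0.007, 0.998, 0.059, 0.001]
ft_force: [-0.5, -0.1, 0.0]
gripper_width: 0.0135
```

```bash
python3 q.py;python3 - <<'E'
from h import *
i=arm.read_camera("top");cv2.imwrite("pics/t18c.png",cv2.resize(i[150:190,340:420],None,fx=10,fy=10,interpolation=cv2.INTER_NEAREST))
i=arm.read_camera("scene");cv2.imwrite("pics/s18c.png",cv2.resize(i[265:350,270:370],None,fx=7,fy=7,interpolation=cv2.INTER_NEAREST))
E
```

```text
t 16.55 rail [-125.3    1.2] z 44.5 yaw 6.79 F along/across/z [ 0.03 -0.49  0.  ] T [-0.   -0.02 -0.02] tilt -0.0066 0.0012
```

View pics/t18c.png

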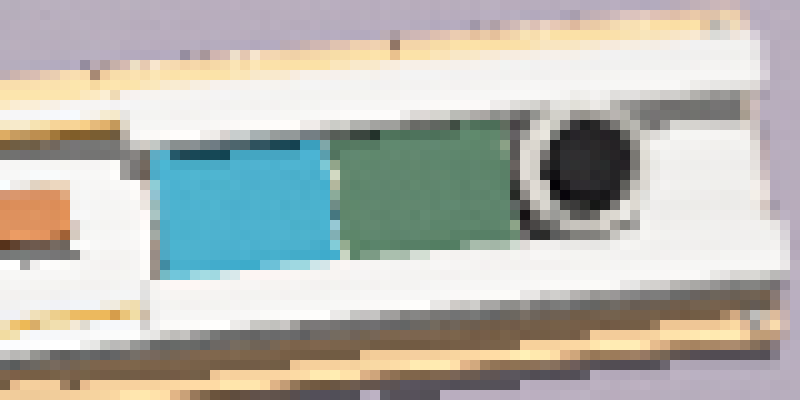

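View pics/s18c.png

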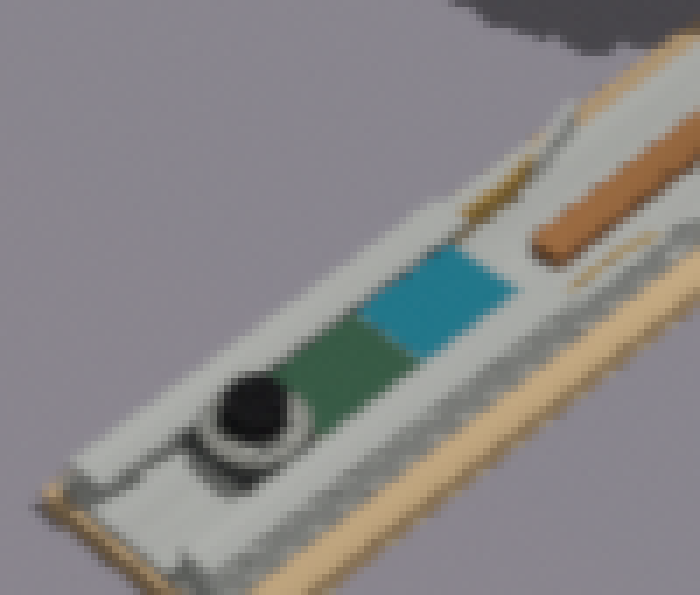

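Run:
```python
import cv2,numpy as np
for n in(16,17,18):
    i=cv2.imread(f"pics/t{n}c.png")[5::10,5::10].astype(float)
    sat=(i.max(2)-i.min(2))[15:23]
    b=(i[...,0]-i[...,1]-0)[15:23]
    p=sat.mean(0);q=b.mean(0)
    def cross(a,lo,hi,th):
        for k in range(lo,hi):
            if (a[k]-th)*(a[k+1]-th)<=0: return round(k+(th-a[k])/(a[k+1]-a[k]),2)
    print(n,"turq/green",cross(q,25,40,(q[22]+q[42])/2),"green end",cross(p,45,58,(p[45])/2), np.round(p[46:56]))
```

```text
16 turq/green 32.38 green end 50.49 [38. 38. 38. 38. 31.  7.  7.  9.  7.  3.]
17 turq/green 33.31 green end 50.88 [38. 38. 39. 39. 38. 17.  9.  9.  7.  3.]
18 turq/green 32.67 green end 50.68 [39. 38. 38. 39. 38. 11.  8. 10.  6.  3.]
```

The tiles stayed closed up after release. They sprang back about 1.4 mm of the 2 mm press and are still pushed in past first contact. Next I'll take the stick away, back to its free patch of table.

Emit:
carry_out(
  series=[
    {"jaw": 1,"x": 0,"y": -20,"z": 0,"spin": 0},
    {"jaw": 1,"x": 0,"y": -20,"z": 0,"spin": 0},
    {"jaw": 1,"x": 0,"y": -20,"z": -10,"spin": 0},
    {"jaw": 1,"x": 0,"y": -5,"z": -30,"spin": 0},
    {"jaw": 1,"x": 0,"y": 0,"z": -20,"spin": 0},
    {"jaw": 1,"x": -30,"y": 15,"z": 0,"spin": 1.5},
    {"jaw": 1,"x": -30,"y": 20,"z": 0,"spin": 0},
    {"jaw": 1,"x": -30,"y": 20,"z": 0,"spin": 0},
    {"jaw": 1,"x": -30,"y": 20,"z": 0,"spin": 0},
    {"jaw": 1,"x": 0,"y": 0,"z": 0,"spin": 0},
  ],
)

```text
time_s: 17.65
eef_pos: [0.4729, 0.1238, 0.1061]
tool_rot: [-0.005, 0.999, 0.044, 0.002]
ft_force: [-0.8, -0.6, -0.4]
gripper_width: 0.0141
```

```bash
python3 q.py;python3 - <<'E'
from h import *
to([.4397,.0861,.0289],4.9)
E
```

```text
t 17.65 rail [-111.3 -124.9] z 106.1 yaw 5.06 F along/across/z [ 0.53 -0.88 -0.37] T [ 0.05  0.   -0.03] tilt -0.0051 0.0016
t 17.65 pos [0.4729 0.1238 0.1061] yaw 5.06 F [-0.8 -0.6 -0.4] w 0.0141 -> shift mm [-36.7  35.4  76.7] spin 0.16475435307516761
```

Emit:
carry_out(
  series=[
    {"jaw": 1,"x": -18,"y": 17,"z": 10,"spin": 0},
    {"jaw": 1,"x": -18,"y": 17,"z": 25,"spin": 0},
    {"jaw": 1,"x": 0,"y": 0,"z": 20,"spin": 0},
    {"jaw": 1,"x": 0,"y": 0,"z": 8,"spin": 0},
    {"jaw": 1,"x": 0,"y": 0,"z": 0,"spin": 0},
    {"jaw": 1,"x": 0,"y": 0,"z": 0,"spin": 0},
  ],
)

```text
time_s: 18.25
eef_pos: [0.4417, 0.086, 0.0427]
tool_rot: [-0.006, 0.999, 0.043, 0.004]
ft_force: [0.9, 0.5, -0.1]
gripper_width: 0.0142
```

```bash
python3 q.py
```

```text
t 18.25 rail [ -76.8 -159.8] z 42.7 yaw 4.98 F along/across/z [-0.42  0.95 -0.12] T [ 0.01 -0.03  0.03] tilt -0.0055 0.0041
```

Emit:
carry_out(
  series=[
    {"jaw": 1,"x": 0,"y": 0,"z": 6,"spin": 0},
    {"jaw": 1,"x": 0,"y": 0,"z": 5,"spin": 0},
    {"jaw": 1,"x": 0,"y": 0,"z": 1.5,"spin": 0},
    {"jaw": 1,"x": 0,"y": 0,"z": 0,"spin": 0},
  ],
)

```text
time_s: 18.65
eef_pos: [0.4433, 0.0873, 0.0307]
tool_rot: [-0.006, 0.999, 0.044, 0.006]
ft_force: [0.5, -0.0, -0.5]
gripper_width: 0.0139
```

```bash
python3 q.py
```

```text
t 18.65 rail [ -78.  -158.1] z 30.7 yaw 5.06 F along/across/z [ 0.07  0.48 -0.48] T [ 0.01  0.03 -0.02] tilt -0.0059 0.0056
```

Emit:
carry_out(
  series=[
    {"jaw": 1,"x": 0,"y": 0,"z": 1.3,"spin": 0},
    {"jaw": 1,"x": 0,"y": 0,"z": 0.5,"spin": 0},
  ],
)

```text
time_s: 18.85
eef_pos: [0.4435, 0.0874, 0.029]
tool_rot: [-0.006, 0.999, 0.044, 0.006]
ft_force: [1.0, 0.2, -0.5]
gripper_width: 0.0135
```

```bash
python3 q.py
```

```text
t 18.85 rail [ -78.1 -157.9] z 29.0 yaw 5.07 F along/across/z [-0.1   1.04 -0.46] T [-0.01  0.05 -0.05] tilt -0.006 0.0057
```

Within tenths of a mm of the table. I'll release gently and lift off.

Emit:
carry_out(
  series=[
    {"jaw": 1,"x": 0,"y": 0,"z": 0.4,"spin": 0},
    {"jaw": 0.75,"x": 0,"y": 0,"z": 0,"spin": 0},
    {"jaw": 0.6,"x": 0,"y": 0,"z": 0,"spin": 0},
    {"jaw": 0.45,"x": 0,"y": 0,"z": 0,"spin": 0},
    {"jaw": 0.4,"x": 0,"y": 0,"z": 0,"spin": 0},
    {"jaw": 0.4,"x": 0,"y": 0,"z": -15,"spin": 0},
    {"jaw": 0.4,"x": 0,"y": 0,"z": -30,"spin": 0},
    {"jaw": 0.4,"x": 0,"y": 0,"z": -40,"spin": 0},
    {"jaw": 0.4,"x": 0,"y": -40,"z": -20,"spin": 0},
    {"jaw": 0.4,"x": 0,"y": -45,"z": -20,"spin": 0},
    {"jaw": 0.4,"x": 0,"y": -45,"z": 0,"spin": 0},
    {"jaw": 0.4,"x": 0,"y": 0,"z": 0,"spin": 0},
  ],
)

```text
time_s: 20.05
eef_pos: [0.4304, 0.2191, 0.1605]
tool_rot: [-0.007, 0.999, 0.042, 0.006]
ft_force: [1.4, -1.4, 0.5]
gripper_width: 0.0514
```

```bash
python3 q.py
python3 - <<'E'
from h import *
i=arm.read_camera("top");cv2.imwrite("pics/t20.png",i);cv2.imwrite("pics/t20c.png",cv2.resize(i[150:190,340:420],None,fx=10,fy=10,interpolation=cv2.INTER_NEAREST))
i=arm.read_camera("scene");cv2.imwrite("pics/s20.png",i)
E
```

```text
t 20.05 rail [-210.4 -157.4] z 160.5 yaw 4.78 F along/across/z [1.51 1.21 0.51] T [-0.07  0.02 -0.02] tilt -0.0071 0.0056
```

View pics/t20.png

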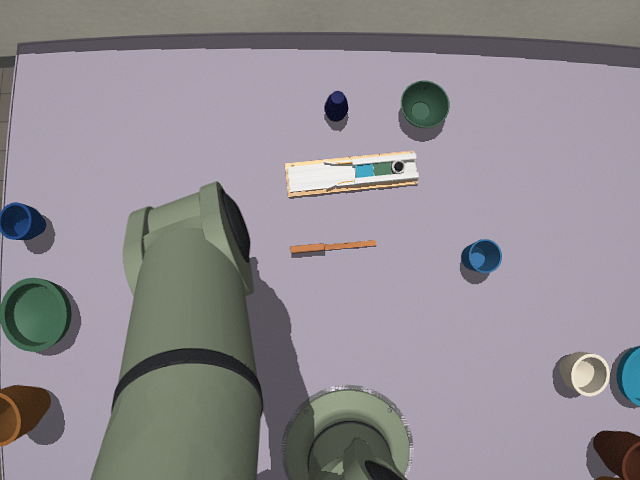

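View pics/s20.png

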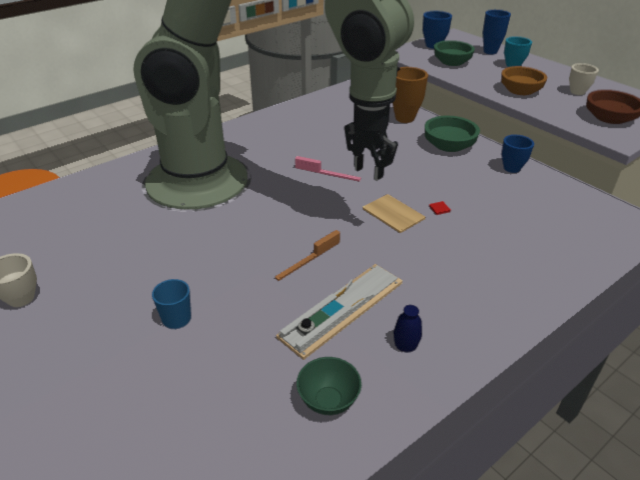

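View pics/t20c.png

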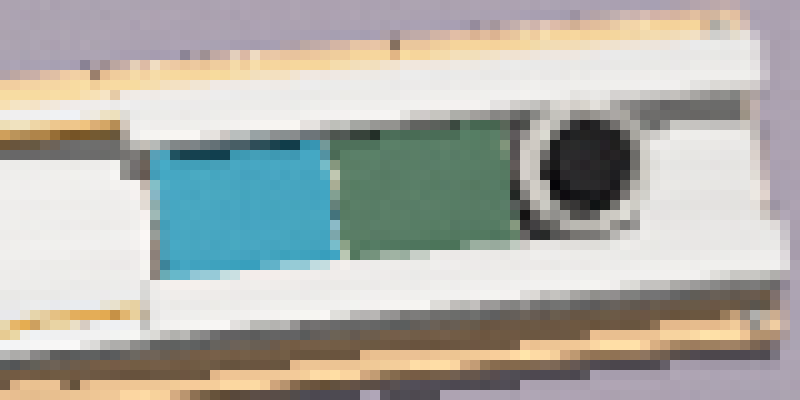

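The stick lies flat at top px (334,246), clear of the rail, and the tiles are closed up at (365–392,169). The cup, bowl and vase have not moved. I'll hand in.

```bash
python3 -c "
from workcell import arm
print(arm.hand_in())"
```

```text
the job is handed in; nothing more can be done
None
```

I set the turquoise tile on the apron and fed it down the channel with the brown push stick. It closed up the green tile and pressed the buffer in, and the job was handed in at about 20 s.

- **Feeding:** the strips' drag was a steady 3 N or so. The buffer showed as a clear jump in force and torque, and I stopped about 2 mm further on, at about 7 N, short of the solid shoulders.
- **After letting go:** the tiles sprang back about 1.4 mm and stayed there, with no visible gap. The pictures put them about 0.65 mm past the first force rise. The drag suggests the buffer is still about 1 mm in. The two figures agree only roughly, because one top-camera pixel is about 2 mm.
- **Last pictures:** the stick lies flat on the table about 15 cm from the rail, and the gripper is clear of everything. The cup, bowl, vase, pink stick and red tile were not touched.

No check failed.

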